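Mount the marver in its clamp and lock the screw

ROBOT

A 6-joint arm with a two-finger parallel gripper is mounted at the origin on a cart in front of the work surface, level with it; the furniture and walls round the work are solid. World frame = base frame: x ahead of the robot, y to its left, z up, the work surface at z = 0. Lengths are in m, angles in rad, forces in N, time in s.
With the tool pointing down it reaches from about 0.3 to 0.875 m from the base axis. Payload 6.4 kg.
Tool frame: the origin (TCP) lies on the centre line of the jaws, within the pads' length; the fingertips stand 8 mm ahead of it and the grasp point (between the pads) lies 11 mm behind it (robot.tip_extent is the distance from the TCP to the fingertips, in m); x points along the fingers, y is the direction in which the jaws open and shut, and the axes are right-handed (so a half turn about x gives the same grasp; the last joint's range is limited). The gripper opens to 88 mm and grips with 3 to 60 N. Pads are 18 mm wide; open, the fingers measure 123 mm over their backs; the gripper's body (75 mm by 187 mm) begins 45 mm behind the grasp point.
Start: joints at [-1.38, 0.181, 1.607, -0, 1.354, -0.206], TCP at [0.222, -0.53, 0.247] pointing down, gripper open.
Joint ranges: [-2.99, 2.99], [-0.89, 2.07], [0.3, 2.58], [-1.14, 4.28], [0, 2.63], [-3.12, 3.12]. Speed limits (rad/s): [2.57, 2.57, 3.01, 3.14, 3.14, 3.14].

INTERFACE

Orientations are given as a rotation vector (axis times angle).
In Python, from rig import robot gives the robot as it stands.
- The arm moves only by the tool step_arm, never from a script. Its arguments are lists of equal length, an entry for each row: "offset": the shift along the tool's x, y, z in m, a list of three; "rotation": the turn, a rotation vector about the tool's x, y, z in rad, a list of three. In form: {"offset": [[dx, dy, dz], ...], "rotation": [[wx, wy, wz], ...]}. A call has 1 to 8 rows; each row shifts and turns the commanded pose from where the row before left it, along the tool's axes as they then stand; what a row does not reach is not made up. A row lasts 1/8 s, in which the tool goes at most 62.5 mm and 10.7 degrees, less where a joint would pass 70% of its speed; a pose out of reach is approached as far as the arm can. A call is refused whole if a number of a shift passes 0.0625 or a number of a turn 0.188, either way. A call with a gripper value outside its range is refused whole. "fingers" is the closure, from 0 (fully open) to 1 (shut), set as the call begins (left out, the last holds). The fingers move at their own pace and stop on an object; the grip force is fixed at half the most. Time passes only in rows, so rows that do not move let the fingers close. It gives the time, the measured TCP pose, the force and the opening at its end, in the units of the state.
- robot.sense(): the state, without advancing time (a new reading comes with each control period).
- robot.grab_frame(name): name is "scene" or "top" or "wrist"; returns a dict with "img" (384x512x3 uint8, red, green, blue), "z_map" (384x512 float32, m along the optical axis (not along the pixel's ray), 0 where there is no reading), "camera_matrix" (3x3 intrinsics, pixels), "extrinsics" (4x4, takes a point from camera to world coordinates). Camera axes: x right, y up, looking along -z (the intrinsics and any distortion apply to the point x, -y, -z); pixel columns grow to the right and rows downward; lengths in m; the calibration is good to about 2 mm. A picture is of the moment at which its call begins.
- robot.finish_job(): hands the job in, once; it reports no verdict.
The state is a dict: "time_s": time; "joints": joint angles; "qvel": joint speeds; "tau": joint torques, N m; "position": TCP position; "tool_rot": TCP orientation; "force": force on the tool from outside, world axes, zero at the start; "wrist_torque": the same for the moment, N m; "finger_gap": opening from 0.0 (shut) to 1.0 (fully open).
Only numpy, scipy, OpenCV 4.12 (cv2) and the standard library are available. Lean on these libraries where they do the work, as an engineer would, in place of code of your own. Each camera call takes 0.05 s, during which the arm holds its last target. There are 200 camera calls.

TASK

Mount the graphite marver in its clamp: take it out of the rack, lay it flat on the clamp's bed with one short end square against the back stop, centred, and the rest jutting out towards you. Wind the small centre knob down until the foot holds the marver snugly without crushing it, and only then do up the big ring round the knob to its stop, without turning the knob along or undoing the hold it gave. Leave the dressing stone in the rack and everything else on the bench where it is.

Things in the scene. Friction and masses are not known exactly. Their poses are not given: they have to be found in the camera images.
- marver: Black graphite plate, 82 x 52 x 11 mm, 0.15 to 0.25 kg. Origin: centre of one 82 x 52 face; z runs from there through the thickness, y along the 82 mm, x along the 52 mm. At the start it stands on end in one of the rack's two slots: y upright, z level and roughly away from the robot, lower end 10 mm and upper end 92 mm above the bench. Either big face may be up in the end.
- rack: Fixed wooden block, 156 (y) x 62 (x) x 30 mm high, origin under its centre, x away from the robot within 15 degrees. Two slots, 36 mm to either side of the centre along y, 60 mm long in y, 17 mm wide, floor 10 mm up; the marver stands in one, the dressing stone in the other, either way round. The bench in front of it is free for laying things down: world x 0.38 to 0.49, y 0.16 to 0.28 m.
- stone: Pink dressing stone, 22 x 85 x 14 mm, standing on end in the rack's other slot. A bystander.
- clamp: Grey cast clamp fixed to the bench, 88 mm wide, x from -44 to 71 mm; origin on the bench under the screw's axis, z up, x away from the robot within 20 degrees. Bed: top 40 mm up, 62 mm wide, from x = -35 to the back stop's face at x = +14 mm (stop 55 mm high). The clamp's arm starts 66 mm up. The marver enters along +x; home, it reaches from x = -68 to +14, 33 mm of it beyond the bed.
- seat (a point): Point on the bed's top under the middle of the fully home marver (27 mm in front of the screw axis); axes as the clamp.
- foot: Steel foot, 21 mm across, hanging under the clamp's arm; it slides up and down and does not turn. Origin: centre of its underside, so its height less the bed's 40 mm is the gap: 16 to 19 mm at the start, 8 to 21 mm possible, 11 mm on the marver. Once it bears on the marver the force grows by about 100 N per radian of the knob; beyond some 24 N the screw springs back when let go.
- knob_grip (a point): On the screw's axis, in the middle of the small aluminium centre knob on top (28 mm across, 22 mm tall, axis upright). It rises and falls with the foot. Clockwise from above lowers the foot 5 mm per radian. The fast screw turns against 0.12 N m of friction, stays where left, and takes 0.005 N m more per newton on the marver. At least 2 mm, mostly 5 to 15 mm, of air between knob and ring.
- ring_grip (a point): On the same axis, in the dark steel locking ring below the knob: 58 mm across, 18 mm tall, 99 to 117 mm above the bench, with a neck 34 mm across under it and the clamp's arm at 86 mm. This point is 113 mm up. The knob stands above the ring's middle, its top 28 to 41 mm above this point.
- lock_ring (a joint): Turn of the locking ring (rad), positive clockwise from above: 0 slack, 1.45 hard stop, locked. Starts at 0 to 0.45. It turns against 0.14 N m, from about 0.9 up to 0.2 N m as its cam presses a brake shoe on the screw, then stops hard; it stays where left. Locked, it brakes the knob. It does not itself move the foot or the knob.
- torch: Bench burner fixed between rack and clamp, 211 (x) x 91 x 69 mm high, hoses towards the robot; origin under its middle. Keep clear of it.
- red_tin: Red tin, 83 x 120 x 54 mm, a bystander.
- paddle: Maple paddle, 52 x 168 x 10 mm, a bystander.
- glass_plates: Stack of rose glass offcuts, 60 x 81 x 11 mm, a bystander.
- bead_stamp: Brass bead stamp with a turned handle, 39 x 39 x 134 mm, standing; a bystander.
- cork: Cork block, 30 x 60 x 24 mm, a bystander.

How it is judged:
By the outcome, as a careful person would: the job done as asked, in the order asked, and still so for the second after the job is handed in, with the robot touching nothing.
It also fails if it takes over 72 s, if anything falls off the work surface, if the arm or the gripper's body presses on something with over 40 N, if the wrist force passes 120 N, or if a joint passes its speed limit or range.

## Working session

There is one attempt and no reset: what is moved stays moved. The work goes in short steps, Python scripts to look and compute and a tool call to move; the robot and the scene stay as the last step left them, time stands still between calls to the robot, and variables do not carry over. Pictures are saved under pics/ and viewed, about 8 in all and at most 12, crops included, and the job is handed in when it is done.

Besides the shell and the picture viewer there is one more tool, called after "Request:" by a JSON object that holds its "fn" and its "kwargs", one argument or row to a line. step_arm: Moves the arm, as the interface text tells. Its arguments: {"type":"object","properties":{"offset":{"type":"array"},"rotation":{"type":"array"},"fingers":{"type":"number"}},"required":["offset","rotation"]}

```bash
mkdir -p pics; ls; python3 - <<'E'
from rig import robot
import cv2,numpy as np
print(robot.sense())
ims=[]
for n in("scene","top"):
    f=robot.grab_frame(n); np.savez(n+".npz",**f)
    print(n,f["camera_matrix"].round(1).tolist(),f["extrinsics"].round(3).tolist())
    cv2.imwrite(f"pics/{n}0.png",f["img"][...,::-1])
E
```

```text
pics
{'time_s': 0.0, 'joints': array([-1.38030344e+00,  1.81501088e-01,  1.60798856e+00, -2.71430329e-05,
        1.35379746e+00, -2.06317126e-01]), 'qvel': array([ 9.64826222e-04, -1.21980987e-03, -4.91056786e-04, -6.33811807e-04,
       -4.02494936e-05,  6.84537844e-04]), 'tau': array([-1.14991679e-03, -4.33866048e+01, -3.41854584e+01,  7.01725669e-02,
        3.84560914e-02, -1.33290896e-04]), 'position': array([ 0.22212485, -0.5298054 ,  0.24584199]), 'tool_rot': array([ 2.00420596,  0.40468666, -2.00423272]), 'force': array([-1.15326179,  0.01149774,  0.31956469]), 'wrist_torque': array([-0.02824549,  0.01530319,  0.00710666]), 'finger_gap': 0.9989961038171329}
scene [[473.6, 0.0, 259.1], [0.0, 473.6, 189.2], [0.0, 0.0, 1.0]] [[-0.489, 0.648, -0.584, -0.265], [-0.872, -0.35, 0.341, 0.469], [0.017, 0.676, 0.736, 1.164], [0.0, 0.0, 0.0, 1.0]]
top [[366.3, 0.0, 253.2], [0.0, 366.3, 196.1], [0.0, 0.0, 1.0]] [[-0.03, 0.998, -0.064, 0.482], [-1.0, -0.03, 0.005, -0.035], [0.003, 0.064, 0.998, 1.352], [0.0, 0.0, 0.0, 1.0]]
```

View pics/scene0.png

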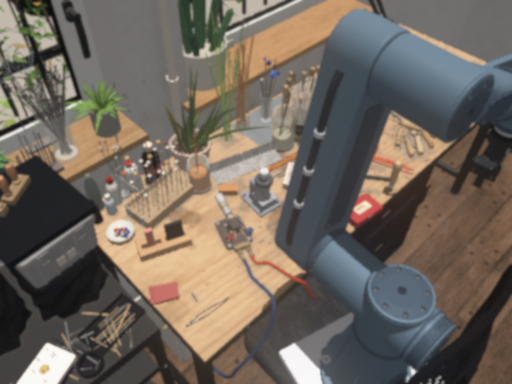

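View pics/top0.png

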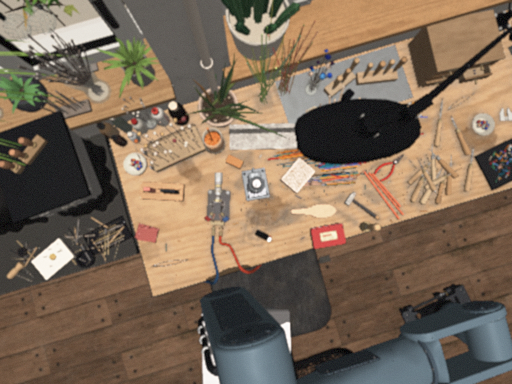

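Scene view: rack at about (163,243) with the marver (174,230) and stone (150,236); clamp at (262,190), torch at (233,232). Top view: clamp at (257,184), rack at (163,192). Now I measure them with the depth maps.

```bash
cat > h.py <<'E'
import numpy as np,cv2
from scipy.spatial.transform import Rotation as R
def cloud(f):
    K=f["camera_matrix"];E=f["extrinsics"];z=f["z_map"]
    v,u=np.indices(z.shape)
    P=np.stack([(u-K[0,2])/K[0,0]*z,-(v-K[1,2])/K[1,1]*z,-z],-1)
    W=P@E[:3,:3].T+E[:3,3]; W[z<=0]=np.nan
    return W
def ray(f,u,v,h):
    K=f["camera_matrix"];E=f["extrinsics"]
    d=E[:3,:3]@np.array([(u-K[0,2])/K[0,0],-(v-K[1,2])/K[1,1],-1]); o=E[:3,3]
    return o+d*(h-o[2])/d[2]
E
python3 - <<'E'
from h import *
for n,(u0,u1,v0,v1) in dict(scene=(110,300,160,310),top=(130,290,150,250)).items():
    f=dict(np.load(n+".npz")); W=cloud(f)
    c=cv2.resize(f["img"][v0:v1,u0:u1],None,fx=4,fy=4,interpolation=cv2.INTER_CUBIC)
    cv2.imwrite(f"pics/{n}1.png",c[...,::-1])
    for nm,lo,hi in(("rackregion",(.4,.13,.02),(.65,.36,.12)),("clamp",(.4,-.16,.03),(.65,.06,.2))):
        m=np.all((W>lo)&(W<hi),-1)
        for a,b in((.02,.035),(.035,.06),(.06,.08),(.08,.1),(.1,.12),(.12,.16)):
            q=W[m&(W[...,2]>a)&(W[...,2]<b)]
            if len(q)>3: print(n,nm,a,len(q),q.mean(0).round(3),q.min(0).round(3),q.max(0).round(3),(cv2.minAreaRect(q[:,:2].astype(np.float32)*1000)))
E
```

```text
scene rackregion 0.02 635 [0.585 0.291 0.027] [0.556 0.212 0.02 ] [0.629 0.36  0.035] ((592.0216674804688, 287.4268798828125), (148.64297485351562, 66.62284088134766), 85.89031219482422)
scene rackregion 0.035 156 [0.58  0.268 0.048] [0.483 0.13  0.035] [0.601 0.337 0.06 ] ((557.912109375, 225.73887634277344), (236.84840393066406, 45.089149475097656), 62.25626754760742)
scene rackregion 0.06 117 [0.585 0.274 0.07 ] [0.478 0.131 0.06 ] [0.6   0.338 0.079] ((555.8116455078125, 224.70213317871094), (239.6621856689453, 48.70133972167969), 61.82355499267578)
scene rackregion 0.08 138 [0.59  0.282 0.089] [0.58  0.229 0.08 ] [0.604 0.337 0.096] ((591.8250122070312, 283.22802734375), (108.14236450195312, 16.26947021484375), 83.71326446533203)
scene clamp 0.02 30 [ 0.58  -0.052  0.033] [ 0.559 -0.087  0.03 ] [ 0.615 -0.022  0.035] ((589.7618408203125, -55.94023895263672), (53.215232849121094, 60.96586990356445), 9.126131057739258)
scene clamp 0.035 263 [ 0.585 -0.04   0.042] [ 0.475 -0.087  0.035] [0.641 0.06  0.06 ] ((538.5791015625, -18.55804443359375), (86.50502014160156, 186.7105712890625
[... 1940 characters left out ...]
5   0.06 ] [0.643 0.06  0.08 ] ((564.0171508789062, 7.3294830322265625), (13.143179893493652, 195.68096923828125), 57.826690673828125)
top clamp 0.08 65 [ 0.636 -0.048  0.085] [ 0.619 -0.071  0.081] [ 0.647 -0.029  0.09 ] ((635.434814453125, -47.61810302734375), (24.01726531982422, 43.897926330566406), 12.103553771972656)
top clamp 0.1 148 [ 0.598 -0.054  0.116] [ 0.571 -0.08   0.103] [ 0.625 -0.025  0.12 ] ((599.0945434570312, -53.407814025878906), (54.06941223144531, 54.68896484375), 14.927923202514648)
top clamp 0.12 71 [ 0.598 -0.053  0.145] [ 0.577 -0.076  0.12 ] [ 0.621 -0.028  0.155] ((597.4046630859375, -56.36097717285156), (36.540626525878906, 44.68788528442383), 51.485374450683594)
```

View pics/scene1.png

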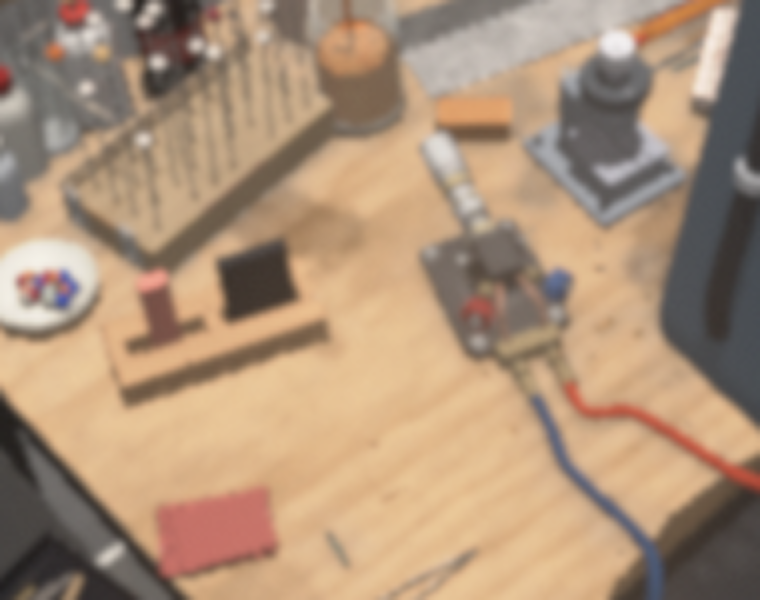

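The marver stands in the right-hand slot (towards the torch), near (0.591, 0.252). The clamp's axis is near (0.598, -0.053), yaw about +12°. I'll pass over the clamp first for a close look.

```bash
cat >> h.py <<'E'
def pose(pitch,yaw,flip=0):
    """pitch: rad below horizontal of tool x (pi/2=down); yaw: heading; jaws level. flip: half turn about x"""
    x=np.array([np.cos(pitch)*np.cos(yaw),np.cos(pitch)*np.sin(yaw),-np.sin(pitch)])
    y=np.array([-np.sin(yaw),np.cos(yaw),0])*(-1 if flip else 1)
    return R.from_matrix(np.c_[x,y,np.cross(x,y)])
def rows(p0,r0,p1,r1,n):
    w=(r0.inv()*r1).as_rotvec()/n; dr=R.from_rotvec(w); r=r0; O=[]
    for i in range(n):
        O.append(r.inv().apply((np.array(p1)-p0)/n).round(4).tolist()); r=r*dr
    same=np.ptp(O,axis=0).max()<.0008
    print(n,"rows; turn/row",w.round(4).tolist()); print("offset/row",O[0] if same else O)
E
python3 - <<'E'
from h import *
from rig import robot
s=robot.sense(); r=R.from_rotvec(s["tool_rot"]); print(r.as_matrix().round(3))
for fl in(0,1): rows(s["position"],r,[.48,-.08,.30],pose(np.pi/2,.2,fl),16)
E
```

```text
[[-0.     0.386 -0.922]
 [ 0.001 -0.922 -0.386]
 [-1.    -0.001 -0.   ]]
16 rows; turn/row [-0.1841, -0.0001, -0.0]
offset/row [[-0.0033, -0.0197, -0.0257], [-0.0033, -0.0147, -0.0289], [-0.0033, -0.0091, -0.0311], [-0.0034, -0.0033, -0.0322], [-0.0034, 0.0027, -0.0323], [-0.0034, 0.0085, -0.0313], [-0.0034, 0.0141, -0.0292], [-0.0034, 0.0192, -0.0261], [-0.0034, 0.0237, -0.0221], [-0.0034, 0.0273, -0.0174], [-0.0034, 0.03, -0.0121], [-0.0034, 0.0318, -0.0064], [-0.0034, 0.0324, -0.0005], [-0.0034, 0.032, 0.0054], [-0.0034, 0.0304, 0.0112], [-0.0034, 0.0279, 0.0166]]
16 rows; turn/row [0.0123, -0.0, 0.0001]
offset/row [[-0.0033, -0.0197, -0.0257], [-0.0033, -0.02, -0.0255], [-0.0033, -0.0203, -0.0252], [-0.0033, -0.0206, -0.025], [-0.0034, -0.0209, -0.0247], [-0.0034, -0.0213, -0.0245], [-0.0034, -0.0216, -0.0242], [-0.0034, -0.0218, -0.0239], [-0.0034, -0.0221, -0.0237], [-0.0034, -0.0224, -0.0234], [-0.0034, -0.0227, -0.0231], [-0.0034, -0.023, -0.0228], [-0.0034, -0.0233, -0.0226], [-0.0034, -0.0236, -0.0223], [-0.0034, -0.0238, -0.022], [-0.0034, -0.0241, -0.0217]]
```

Request:
{"fn": "step_arm", "kwargs": {
  "offset": [
    [-0.004,-0.02,-0.0255],
    [-0.004,-0.02,-0.0255],
    [-0.004,-0.0205,-0.025],
    [-0.004,-0.0205,-0.025],
    [-0.003,-0.021,-0.0245],
    [-0.003,-0.021,-0.0245],
    [-0.003,-0.0215,-0.024],
    [-0.003,-0.022,-0.024]
  ],
  "rotation": [
    [0.0123,0,0],
    [0.0123,0,0],
    [0.0123,0,0],
    [0.0123,0,0],
    [0.0123,0,0],
    [0.0123,0,0],
    [0.0123,0,0],
    [0.0123,0,0]
  ]
}}

```text
time_s: 1.1
position: [0.3506, -0.3043, 0.2745]
tool_rot: [2.061, 0.31, -2.062]
force: [0.2, 0.4, -0.3]
finger_gap: 0.999
```

Request:
{"fn": "step_arm", "kwargs": {
  "offset": [
    [-0.003,-0.022,-0.0235],
    [-0.003,-0.0225,-0.0235],
    [-0.003,-0.0225,-0.023],
    [-0.003,-0.023,-0.023],
    [-0.003,-0.023,-0.0225],
    [-0.003,-0.0235,-0.022],
    [-0.003,-0.024,-0.022],
    [-0.003,-0.024,-0.0215]
  ],
  "rotation": [
    [0.0123,0,0],
    [0.0123,0,0],
    [0.0123,0,0],
    [0.0123,0,0],
    [0.0123,0,0],
    [0.0123,0,0],
    [0.0123,0,0],
    [0.0123,0,0]
  ]
}}

```text
time_s: 2.1
position: [0.4791, -0.08, 0.2985]
tool_rot: [2.116, 0.212, -2.117]
force: [1.1, -0.8, -0.3]
finger_gap: 1.001
```

```bash
python3 - <<'E'
from h import *
from rig import robot
s=robot.sense(); r=R.from_rotvec(s["tool_rot"]); print(s["time_s"],s["joints"].round(3),s["position"].round(4)); print(r.as_matrix().round(3))
f=robot.grab_frame("wrist"); np.savez("w1.npz",**f)
cv2.imwrite("pics/w1.png",f["img"][...,::-1])
E=f["extrinsics"];print(E.round(3)); print("cam in tool",r.inv().apply(E[:3,3]-s["position"]).round(3))
W=cloud(f)
for a,b in((.037,.045),(.05,.07),(.083,.092),(.108,.121),(.14,.16)):
    m=np.all((W>(.4,-.2,a))&(W<(.7,.03,b)),-1)
    q=W[m]
    if len(q)>3: print(a,len(q),q.mean(0).round(4),q.min(0).round(3),q.max(0).round(3),cv2.minAreaRect(q[:,:2].astype(np.float32)*1000), cv2.minEnclosingCircle(q[:,:2].astype(np.float32)*1000))
E
```

```text
2.1 [-0.41  -0.065  1.76  -0.     1.447  0.961] [ 0.4791 -0.08    0.2985]
[[-0.001  0.198 -0.98 ]
 [ 0.    -0.98  -0.198]
 [-1.    -0.     0.001]]
[[ 0.198  0.928  0.315  0.563]
 [-0.98   0.188  0.063 -0.064]
 [-0.001 -0.321  0.947  0.436]
 [ 0.     0.     0.     1.   ]]
cam in tool [-0.138  0.    -0.085]
0.037 804 [ 0.577  -0.0574  0.04  ] [ 0.564 -0.087  0.037] [ 0.603 -0.024  0.043] ((582.313232421875, -55.61043930053711), (30.03143310546875, 62.008785247802734), 10.266223907470703) ((583.2409057617188, -55.465763092041016), 33.575050354003906)
0.108 1951 [ 0.5964 -0.054   0.1165] [ 0.574 -0.081  0.108] [ 0.624 -0.024  0.12 ] ((597.4461059570312, -53.820831298828125), (46.27109146118164, 56.89936447143555), 11.14042854309082) ((602.6026611328125, -52.84382629394531), 28.835420608520508)
0.14 1129 [ 0.602  -0.0527  0.1501] [ 0.588 -0.067  0.14 ] [ 0.616 -0.038  0.153] ((601.4396362304688, -52.68780517578125), (26.5157470703125, 29.02528190612793), 10.448898315429688) ((602.9078979492188, -52.3718376159668), 14.884662628173828)
```

View pics/w1.png

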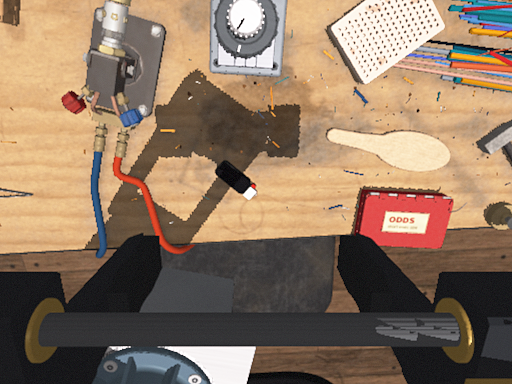

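The wrist view shows the clamp at the top, centred near column 245. It gives the knob axis at (0.603, -0.0525), clamp yaw about 10.5° and knob top at z 0.152. The camera sits on the tool's -z side, so I'll turn the tool half round to keep it on the robot's side, and go above the rack.

```bash
python3 - <<'E'
from h import *
from rig import robot
s=robot.sense(); r=R.from_rotvec(s["tool_rot"])
rows(s["position"],r,[.591,.253,.20],pose(np.pi/2,-.07,0),18)
E
```

```text
18 rows; turn/row [-0.1595, -0.0002, -0.0001]
offset/row [[0.0055, -0.0168, -0.0097], [0.0055, -0.015, -0.0122], [0.0055, -0.0129, -0.0144], [0.0055, -0.0104, -0.0163], [0.0055, -0.0077, -0.0178], [0.0055, -0.0048, -0.0187], [0.0055, -0.0017, -0.0193], [0.0055, 0.0013, -0.0193], [0.0055, 0.0044, -0.0188], [0.0055, 0.0073, -0.0179], [0.0055, 0.0101, -0.0165], [0.0055, 0.0126, -0.0147], [0.0055, 0.0148, -0.0125], [0.0055, 0.0166, -0.01], [0.0055, 0.0179, -0.0073], [0.0055, 0.0189, -0.0043], [0.0055, 0.0193, -0.0013], [0.0055, 0.0193, 0.0018]]
```

Request:
{"fn": "step_arm", "kwargs": {
  "offset": [
    [0.0055,-0.017,-0.0095],
    [0.0055,-0.015,-0.012],
    [0.0055,-0.013,-0.0145],
    [0.0055,-0.0105,-0.0165],
    [0.0055,-0.0075,-0.018],
    [0.0055,-0.005,-0.0185]
  ],
  "rotation": [
    [-0.16,0,0],
    [-0.16,0,0],
    [-0.16,0,0],
    [-0.16,0,0],
    [-0.16,0,0],
    [-0.16,0,0]
  ],
  "fingers": 0.2
}}

```text
time_s: 2.9
position: [0.5152, 0.0298, 0.2651]
tool_rot: [1.501, 0.99, -1.502]
force: [0.2, -0.4, 0.8]
finger_gap: 0.798
```

Request:
{"fn": "step_arm", "kwargs": {
  "offset": [
    [0.0055,-0.0015,-0.0195],
    [0.0055,0.0015,-0.0195],
    [0.0055,0.0045,-0.019],
    [0.0055,0.0075,-0.018],
    [0.0055,0.01,-0.0165],
    [0.0055,0.0125,-0.0145]
  ],
  "rotation": [
    [-0.16,0,0],
    [-0.16,0,0],
    [-0.16,0,0],
    [-0.16,0,0],
    [-0.16,0,0],
    [-0.16,0,0]
  ]
}}

```text
time_s: 3.65
position: [0.5525, 0.1402, 0.232]
tool_rot: [0.791, 1.423, -0.792]
force: [-0.3, 0.3, 0.3]
finger_gap: 0.802
```

Request:
{"fn": "step_arm", "kwargs": {
  "offset": [
    [0.0055,0.015,-0.0125],
    [0.0055,0.0165,-0.01],
    [0.0055,0.018,-0.0075],
    [0.0055,0.019,-0.0045],
    [0.0055,0.0195,-0.0015],
    [0.0055,0.0195,0.002],
    [0,0,0]
  ],
  "rotation": [
    [-0.16,0,0],
    [-0.16,0,0],
    [-0.16,0,0],
    [-0.16,0,0],
    [-0.16,0,0],
    [-0.16,0,0],
    [0,0,0]
  ]
}}

```text
time_s: 4.53
position: [0.5883, 0.2516, 0.1985]
tool_rot: [0.048, 1.572, -0.049]
force: [-0.4, 0.0, -0.2]
finger_gap: 0.801
```

```bash
python3 - <<'E'
from h import *
from rig import robot
s=robot.sense(); r=R.from_rotvec(s["tool_rot"]); print(s["time_s"],s["joints"].round(3),s["position"].round(4),s["finger_gap"]); print(r.as_matrix().round(3))
f=robot.grab_frame("wrist"); np.savez("w2.npz",**f)
cv2.imwrite("pics/w2.png",f["img"][...,::-1])
W=cloud(f); I=f["img"].astype(int)
m=np.all((W>(.5,.15,.06))&(W<(.7,.4,.1)),-1)
dark=m&(I.max(-1)<90); pink=m&(I[...,0]-I[...,2]>40)
for n,k in(("marver",dark&(W[...,2]>.087)),("marverface",dark&(W[...,2]<.085)),("stone",pink),("rack",np.all((W>(.5,.15,.025))&(W<(.7,.4,.034)),-1))):
    q=W[k]; print(n,len(q),q.mean(0).round(4),q.min(0).round(4),q.max(0).round(4),cv2.minAreaRect(q[:,:2].astype(np.float32)*1000))
E
```

```text
4.525 [ 0.219  0.366  1.477 -0.     1.301 -1.29 ] [0.5883 0.2516 0.1985] 0.8013267490641112
[[-0.002  0.061  0.998]
 [-0.     0.998 -0.061]
 [-1.    -0.001 -0.002]]
marver 918 [0.5931 0.2552 0.0916] [0.586  0.2295 0.087 ] [0.6858 0.2959 0.0984] ((625.2515258789062, 278.4698791503906), (118.44540405273438, 43.71954345703125), 36.11143112182617)
marverface 543 [0.5895 0.2559 0.0733] [0.5861 0.2298 0.0603] [0.6867 0.2972 0.0849] ((625.7816162109375, 279.947509765625), (119.98477172851562, 40.44992446899414), 34.05836486816406)
stone 970 [0.6003 0.322  0.0864] [0.5916 0.2297 0.06  ] [0.6874 0.3378 0.0992] ((616.3158569335938, 298.42431640625), (113.8498764038086, 86.45751190185547), 36.72222137451172)
rack 6505 [0.5943 0.2913 0.0297] [0.5609 0.212  0.025 ] [0.6997 0.3705 0.034 ] ((635.2684326171875, 287.98583984375), (155.95404052734375, 137.2165069580078), 85.16517639160156)
```

View pics/w2.png

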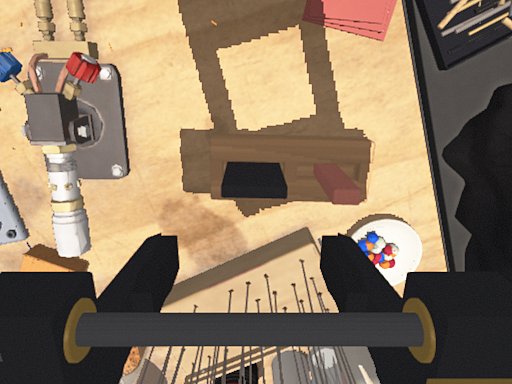

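The wrist view (upside down, robot side at the top) shows the marver's top at pixels (222-287, 162-198) and the stone at (315-362, 163-203), with good clearance between them. I'll refine the marver with a tighter mask.

```bash
python3 - <<'E'
from h import *
from rig import robot
f=dict(np.load("w2.npz")); W=cloud(f); I=f["img"].astype(int)
for n,lo,hi in(("marv",(.57,.2,.088),(.612,.29,.096)),("stone",(.57,.295,.085),(.62,.36,.1)),("rack",(.55,.2,.027),(.64,.38,.033)),("glass",(.36,.1,.004),(.54,.4,.03))):
    q=W[np.all((W>lo)&(W<hi),-1)]; print(n,len(q),np.percentile(q,[1,50,99],axis=0).round(4).tolist(),cv2.minAreaRect(q[:,:2].astype(np.float32)*1000))
s=robot.sense(); r=R.from_rotvec(s["tool_rot"])
rows(s["position"],r,[.5925,.2553,.082],pose(np.pi/2,-.084,0),8)
E
```

```text
marv 932 [[0.5868, 0.2303, 0.0883], [0.5929, 0.2553, 0.0918], [0.5998, 0.2808, 0.0934]] ((593.7755126953125, 255.17446899414062), (51.908363342285156, 11.684332847595215), 85.16422271728516)
stone 597 [[0.5937, 0.3156, 0.0852], [0.5995, 0.3259, 0.0946], [0.6083, 0.337, 0.0963]] ((601.0044555664062, 326.62744140625), (21.93133544921875, 14.549883842468262), 85.55574035644531)
rack 5975 [[0.5634, 0.2144, 0.0275], [0.584, 0.2946, 0.0299], [0.629, 0.3679, 0.0318]] ((597.6057739257812, 291.1714782714844), (155.9540557861328, 61.57847213745117), 85.165283203125)
glass 5022 [[0.4396, 0.1009, 0.0042], [0.4689, 0.1308, 0.0104], [0.5384, 0.3839, 0.0217]] ((495.8143615722656, 243.73602294921875), (289.719482421875, 103.22472381591797), 86.85723876953125)
8 rows; turn/row [0.0025, -0.0002, 0.0001]
offset/row [0.0146, 0.0006, 0.0005]
```

Request:
{"fn": "step_arm", "kwargs": {
  "offset": [
    [0.01,0.0012,0.002],
    [0.015,0.0012,0.0018],
    [0.0185,0.001,0.0015],
    [0.025,0,0],
    [0.025,0,0],
    [0.02,0,0],
    [0.005,0,0]
  ],
  "rotation": [
    [0.008,0,0],
    [0.008,0,0],
    [0.007,0,0],
    [0,0,0],
    [0,0,0],
    [0,0,0],
    [0,0,0]
  ]
}}

```text
time_s: 5.45
position: [0.593, 0.2537, 0.0788]
tool_rot: [0.066, 1.573, -0.068]
force: [0.6, 0.1, 0.8]
finger_gap: 0.797
```

Request:
{"fn": "step_arm", "kwargs": {
  "offset": [
    [0,0,0],
    [0,0,0],
    [0,0,0],
    [0,0,0]
  ],
  "rotation": [
    [0,0,0],
    [0,0,0],
    [0,0,0],
    [0,0,0]
  ],
  "fingers": 1.0
}}

```text
time_s: 5.95
position: [0.5951, 0.2544, 0.0824]
tool_rot: [0.067, 1.568, -0.066]
force: [0.5, 1.1, 3.4]
finger_gap: 0.587
```

Request:
{"fn": "step_arm", "kwargs": {
  "offset": [
    [-0.008,0,0],
    [-0.02,0,0],
    [-0.03,0,0],
    [-0.03,0,0],
    [-0.01,0,0]
  ],
  "rotation": [
    [0,0,0],
    [0,0,0],
    [0,0,0],
    [0,0,0],
    [0,0,0]
  ]
}}

```text
time_s: 6.58
position: [0.5957, 0.2545, 0.1828]
tool_rot: [0.067, 1.565, -0.065]
force: [0.1, 1.0, -1.9]
finger_gap: 0.585
```

```bash
python3 - <<'E'
from h import *
from rig import robot
s=robot.sense(); r=R.from_rotvec(s["tool_rot"]); print(s["position"],s["finger_gap"],s["joints"].round(3))
rows(s["position"],r,[.415,.22,.085],pose(.96,0,0),12)
E
```

```text
[0.59565934 0.25446656 0.18280209] 0.5847510726466447 [ 0.221  0.394  1.472 -0.     1.27  -1.265]
12 rows; turn/row [-0.0069, -0.0505, 0.0021]
offset/row [[0.0081, -0.0041, -0.0148], [0.0073, -0.0041, -0.0152], [0.0065, -0.004, -0.0156], [0.0057, -0.0039, -0.0159], [0.0049, -0.0038, -0.0162], [0.0041, -0.0037, -0.0165], [0.0032, -0.0036, -0.0167], [0.0024, -0.0035, -0.0168], [0.0015, -0.0033, -0.017], [0.0006, -0.0032, -0.017], [-0.0002, -0.0031, -0.0171], [-0.0011, -0.003, -0.0171]]
```

Request:
{"fn": "step_arm", "kwargs": {
  "offset": [
    [0.008,-0.004,-0.015],
    [0.0075,-0.004,-0.015],
    [0.0065,-0.004,-0.0155],
    [0.0055,-0.004,-0.016],
    [0.005,-0.004,-0.016],
    [0.004,-0.0035,-0.0165]
  ],
  "rotation": [
    [-0.007,-0.05,0.002],
    [-0.007,-0.05,0.002],
    [-0.007,-0.05,0.002],
    [-0.007,-0.05,0.002],
    [-0.007,-0.05,0.002],
    [-0.007,-0.05,0.002]
  ]
}}

```text
time_s: 7.32
position: [0.5028, 0.2365, 0.1304]
tool_rot: [0.031, 1.27, -0.032]
force: [-0.9, -0.0, -1.3]
finger_gap: 0.583
```

Request:
{"fn": "step_arm", "kwargs": {
  "offset": [
    [0.003,-0.0035,-0.0165],
    [0.0025,-0.0035,-0.017],
    [0.0015,-0.0035,-0.017],
    [0.0005,-0.003,-0.017],
    [0,-0.003,-0.017],
    [-0.001,-0.003,-0.017],
    [0,0,0]
  ],
  "rotation": [
    [-0.007,-0.05,0.002],
    [-0.007,-0.05,0.002],
    [-0.007,-0.05,0.002],
    [-0.007,-0.05,0.002],
    [-0.007,-0.05,0.002],
    [-0.007,-0.055,0.002],
    [0,0,0]
  ]
}}

```text
time_s: 8.2
position: [0.4106, 0.2188, 0.0811]
tool_rot: [-0.005, 0.97, 0.0]
force: [-0.6, 0.1, -1.3]
finger_gap: 0.587
```

```bash
python3 - <<'E'
from h import *
from rig import robot
s=robot.sense(); r=R.from_rotvec(s["tool_rot"]); print(s["position"],s["finger_gap"],s["joints"].round(3)); print(r.as_matrix().round(3))
ims=[robot.grab_frame(n)["img"] for n in("wrist","scene")]
c=cv2.resize(ims[1][190:330,110:300],(512,384),interpolation=cv2.INTER_CUBIC)
cv2.imwrite("pics/p3.png",cv2.resize(np.hstack([ims[0],c]),(800,300),interpolation=cv2.INTER_AREA)[...,::-1])
E
```

```text
[0.41057242 0.21875963 0.08107486] 0.5870750999936886 [ 0.371 -0.015  2.358 -0.746  0.31  -0.543]
[[ 0.565 -0.003  0.825]
 [-0.002  1.     0.005]
 [-0.825 -0.004  0.565]]
```

View pics/p3.png

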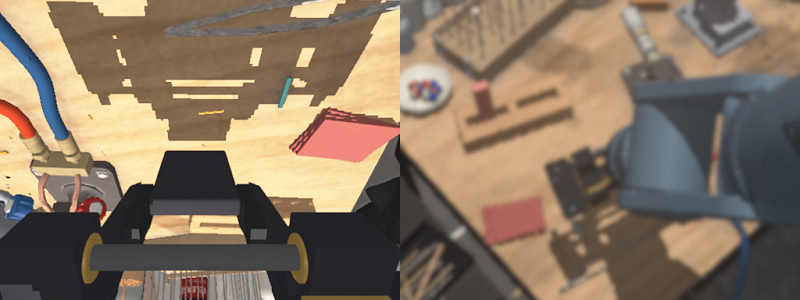

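The wrist view shows the marver held symmetrically between the pads (165-235, 150-215 in the left half), with nothing in the way on the bench; the scene crop agrees. I'll go a bit further out and down, then pivot the plate on its lower end.

Request:
{"fn": "step_arm", "kwargs": {
  "offset": [
    [0.01,0,0.006],
    [0.01,0,0.006],
    [0.01,0,0.006],
    [0.005,0,0.006],
    [0,0,0]
  ],
  "rotation": [
    [0,0,0],
    [0,0,0],
    [0,0,0],
    [0,0,0],
    [0,0,0]
  ]
}}

```text
time_s: 8.93
position: [0.4537, 0.2194, 0.0677]
tool_rot: [-0.002, 0.966, -0.0]
force: [0.0, 0.0, -1.6]
finger_gap: 0.587
```

```bash
python3 - <<'E'
from h import *
from rig import robot
s=robot.sense(); r=R.from_rotvec(s["tool_rot"]); print(s["position"],s["force"],s["finger_gap"],s["joints"].round(3))
a=np.radians([56,50,44,38,32,26,20,15,11,7.5]);P=np.c_[-.0724*np.cos(a)+.0055*np.sin(a),0*a,.0724*np.sin(a)+.0055*np.cos(a)]
print(P[:,2].round(4)); print(r.inv().apply(np.diff(P,axis=0)).round(4).tolist())
E
```

```text
[0.45371255 0.21944225 0.06771923] [ 0.03560565  0.008004   -1.6074734 ] 0.5866838531626255 [ 0.327  0.102  2.28  -0.808  0.257 -0.509]
[0.0631 0.059  0.0542 0.0489 0.043  0.0367 0.0299 0.0241 0.0192 0.0149]
[[-0.0003, 0.0, -0.0076], [0.0005, 0.0, -0.0076], [0.0013, 0.0, -0.0075], [0.0021, 0.0, -0.0073], [0.0028, 0.0, -0.007], [0.0036, 0.0, -0.0067], [0.0035, 0.0, -0.0053], [0.0031, 0.0, -0.004], [0.003, 0.0, -0.0033]]
```

Request:
{"fn": "step_arm", "kwargs": {
  "offset": [
    [0.0037,0,-0.0025],
    [0,0,-0.0076],
    [0.0005,0,-0.0076],
    [0.0013,0,-0.0075],
    [0.002,0,-0.0073]
  ],
  "rotation": [
    [0,0,0],
    [0,0,0],
    [0,0,0],
    [0,0,0],
    [0,0,0]
  ]
}}

```text
time_s: 9.55
position: [0.4315, 0.22, 0.0444]
tool_rot: [-0.002, 0.963, 0.001]
force: [0.0, -1.5, 4.4]
finger_gap: 0.589
```

Request:
{"fn": "step_arm", "kwargs": {
  "offset": [
    [0.0028,0,-0.007],
    [0.0036,0,-0.0067],
    [0.0035,0,-0.0053],
    [0.003,0,-0.004],
    [0.003,0,-0.0033],
    [0,0,0]
  ],
  "rotation": [
    [0,0,0],
    [0,0,0],
    [0,0,0],
    [0,0,0],
    [0,0,0],
    [0,0,0]
  ]
}}

```text
time_s: 10.3
position: [0.4199, 0.22, 0.0293]
tool_rot: [-0.002, 0.988, 0.002]
force: [2.6, 0.5, 2.9]
finger_gap: 0.586
```

```bash
python3 - <<'E'
from h import *
from rig import robot
s=robot.sense(); r=R.from_rotvec(s["tool_rot"]); print(s["position"],s["force"],s["finger_gap"],s["joints"].round(3)); print(r.as_matrix().round(3))
f=robot.grab_frame("wrist");np.savez("w4.npz",**f)
cv2.imwrite("pics/w4.png",f["img"][...,::-1])
E
```

```text
[0.41985027 0.21996015 0.02933925] [2.55057454 0.54658304 2.90382956] 0.5864426312940433 [ 0.356  0.167  2.33  -1.137  0.211 -0.144]
[[ 0.55  -0.003  0.835]
 [ 0.001  1.     0.003]
 [-0.835 -0.     0.55 ]]
```

View pics/w4.png

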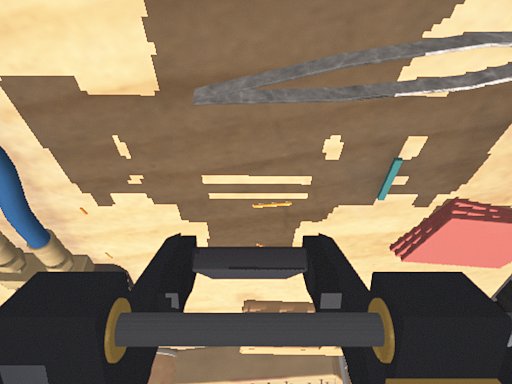

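The wrist view shows the plate partly pivoted (190-310, 245-278). The descent stopped at z 0.029 because joint 4 is at its limit. I'll turn the heading to match the arm's plane (about +0.33 rad), then finish lowering.

Request:
{"fn": "step_arm", "kwargs": {
  "offset": [
    [-0.003,0,0.002],
    [0,0,0],
    [0,0,0],
    [0,0,0],
    [0,0,0],
    [0,0,0],
    [0,0,0],
    [0,0,0]
  ],
  "rotation": [
    [0,0,0],
    [-0.046,0,0.03],
    [-0.046,0,0.03],
    [-0.046,0,0.03],
    [-0.046,0,0.03],
    [-0.046,0,0.03],
    [-0.046,0,0.03],
    [0,0,0]
  ]
}}

```text
time_s: 11.35
position: [0.4162, 0.2198, 0.0305]
tool_rot: [-0.115, 0.997, 0.212]
force: [-1.1, 1.8, 2.7]
finger_gap: 0.585
```

```bash
python3 - <<'E'
from h import *
from rig import robot
s=robot.sense(); r=R.from_rotvec(s["tool_rot"]); print(s["position"],s["force"],s["finger_gap"],s["joints"].round(3)); print(r.as_matrix().round(3))
E
```

```text
[0.41623304 0.21984029 0.03051766] [-1.14323121  1.84757799  2.66842732] 0.5852086958522371 [ 0.233  0.117  2.38   0.005  0.076 -1.574]
[[ 0.524 -0.23   0.82 ]
 [ 0.125  0.973  0.193]
 [-0.842  0.001  0.539]]
```

Request:
{"fn": "step_arm", "kwargs": {
  "offset": [
    [0.001,0,0.001],
    [0.005,0,0.001],
    [0.005,0,0.001],
    [0.005,0,0.001],
    [0.002,0,0.001],
    [0,0,0]
  ],
  "rotation": [
    [0,0.05,0],
    [0,0.05,0],
    [0,0.05,0],
    [0,0.03,0],
    [0,0,0],
    [0,0,0]
  ]
}}

```text
time_s: 12.1
position: [0.4283, 0.2227, 0.0166]
tool_rot: [-0.137, 1.176, 0.205]
force: [-2.2, -2.7, 3.9]
finger_gap: 0.587
```

```bash
python3 - <<'E'
from h import *
from rig import robot
s=robot.sense(); r=R.from_rotvec(s["tool_rot"]); print(s["position"],s["force"],s["finger_gap"],s["joints"].round(3)); print(r.as_matrix().round(3))
E
```

```text
[0.42833049 0.2226831  0.01661222] [-2.16329042 -2.70687624  3.85560169] 0.5872013824564996 [ 2.330e-01  1.910e-01  2.242e+00 -1.000e-03  3.200e-01 -1.569e+00]
[[ 0.369 -0.23   0.9  ]
 [ 0.087  0.973  0.213]
 [-0.925 -0.     0.379]]
```

Request:
{"fn": "step_arm", "kwargs": {
  "offset": [
    [0.0015,0,-0.0005],
    [0.0013,0,-0.0006],
    [0,0,0]
  ],
  "rotation": [
    [0,0,0],
    [0,0,0],
    [0,0,0]
  ]
}}

```text
time_s: 12.48
position: [0.4286, 0.2229, 0.0139]
tool_rot: [-0.137, 1.176, 0.205]
force: [-3.4, -1.6, 3.3]
finger_gap: 0.586
```

Request:
{"fn": "step_arm", "kwargs": {
  "offset": [
    [0,0,0],
    [0,0,0],
    [0,0,0],
    [0,0,0],
    [0.0015,0,0.0036]
  ],
  "rotation": [
    [0,0,0],
    [0,0,0],
    [0,0,0],
    [0,0,0],
    [0,0,0]
  ],
  "fingers": 0.3
}}

```text
time_s: 13.1
position: [0.4327, 0.2239, 0.014]
tool_rot: [-0.137, 1.176, 0.206]
force: [0.1, 0.5, 1.1]
finger_gap: 0.699
```

```bash
python3 - <<'E'
from h import *
from rig import robot
s=robot.sense(); r=R.from_rotvec(s["tool_rot"]); print(s["position"],s["force"],s["finger_gap"],s["joints"].round(3)); print(r.as_matrix().round(3))
f=robot.grab_frame("wrist");np.savez("w5.npz",**f)
W=cloud(f);I=f["img"].astype(int)
# plate top z~.011 dark, near TCP
T=(W-s["position"])@r.as_matrix()
h=np.array([np.cos(.234),np.sin(.234),0]);l=np.array([-h[1],h[0],0])
D=W-s["position"]; a=D@h; b=D@l
m=(abs(b)<.0255)&(a>-.05)&(a<.11)&(W[...,2]>.004)&(W[...,2]<.05)
for lo in np.arange(-.03,.1,.01):
    q=W[m&(a>lo)&(a<lo+.01)]; 
    if len(q)>5: print(round(lo,3),len(q),np.percentile(q[:,2],[5,50,95]).round(4))
E
```

```text
[0.43266503 0.22388462 0.01397725] [0.10963016 0.51508136 1.07366234] 0.6990873412080155 [ 2.330e-01  2.060e-01  2.232e+00  2.000e-03  3.140e-01 -1.572e+00]
[[ 0.369 -0.231  0.9  ]
 [ 0.088  0.973  0.214]
 [-0.925  0.     0.38 ]]
-0.02 1981 [0.0046 0.0095 0.0115]
-0.01 1465 [0.0104 0.0111 0.0117]
0.0 1300 [0.0104 0.0111 0.0117]
0.01 1152 [0.0105 0.0111 0.0117]
0.02 1018 [0.0106 0.0111 0.0117]
0.03 927 [0.0106 0.0111 0.0117]
0.04 827 [0.0106 0.0111 0.0117]
0.05 418 [0.0105 0.0111 0.0116]
```

Request:
{"fn": "step_arm", "kwargs": {
  "offset": [
    [0.0012,0,-0.0005],
    [0,0,0]
  ],
  "rotation": [
    [0,0,0],
    [0,0,0]
  ]
}}

```text
time_s: 13.4
position: [0.4326, 0.2238, 0.0126]
tool_rot: [-0.137, 1.176, 0.205]
force: [0.1, -0.1, 0.5]
finger_gap: 0.702
```

Request:
{"fn": "step_arm", "kwargs": {
  "offset": [
    [0,0,0],
    [0,0,0],
    [0,0,0],
    [0,0,0]
  ],
  "rotation": [
    [0,0,0],
    [0,0,0],
    [0,0,0],
    [0,0,0]
  ],
  "fingers": 1.0
}}

```text
time_s: 13.9
position: [0.4327, 0.2239, 0.0127]
tool_rot: [-0.137, 1.176, 0.206]
force: [-0.3, 1.2, -0.6]
finger_gap: 0.583
```

Request:
{"fn": "step_arm", "kwargs": {
  "offset": [
    [-0.009,0,0.004],
    [-0.018,0,0.008],
    [-0.037,0,0.015],
    [-0.037,0,0.015],
    [-0.037,0,0.015],
    [-0.028,0,0.011],
    [0,0,0]
  ],
  "rotation": [
    [0,0,0],
    [0,0,0],
    [0,0,0],
    [0,0,0],
    [0,0,0],
    [0,0,0],
    [0,0,0]
  ]
}}

```text
time_s: 14.78
position: [0.4341, 0.2242, 0.1953]
tool_rot: [-0.137, 1.169, 0.206]
force: [0.0, -0.1, -2.2]
finger_gap: 0.583
```

```bash
cat >> h.py <<'E'
def plate(f,s):
    """plate held: fit of its visible (upper) face, in tool frame and world"""
    r=R.from_rotvec(s["tool_rot"]); W=cloud(f); T=(W-s["position"])@r.as_matrix()
    I=f["img"].astype(int); m=(I.max(-1)<110)&(abs(T[...,1])<.024)&(T[...,0]>-.03)&(T[...,0]<.06)&(T[...,2]>-.03)&(T[...,2]<.1)
    q=W[m]; 
    for _ in range(4):
        c=np.median(q,0); n=np.linalg.svd(q-c,full_matrices=False)[2][2]; n*=np.sign(n[2]); d=(q-c)@n
        q=q[abs(d)<max(.0008,1.5*np.median(abs(d)))]
    x=r.as_matrix()[:,0]; h=np.array([x[0],x[1],0]);h/=np.linalg.norm(h)
    a=(q-s["position"])@h
    print("plate n",n.round(3),"tilt fwd deg",np.degrees(n@h).round(2),"centroid rel tool",r.inv().apply(q.mean(0)-s["position"]).round(4),"fwd range",np.percentile(a,[1,99]).round(4),len(q))
    return q
E
python3 - <<'E'
from h import *
from rig import robot
s=robot.sense(); r=R.from_rotvec(s["tool_rot"]); print(s["position"],s["force"],s["finger_gap"],s["joints"].round(3)); print(r.as_matrix().round(3))
f=robot.grab_frame("wrist");np.savez("w6.npz",**f);plate(f,s)
rows(s["position"],r,[.481,-.075,.18],pose(1.182,.183,0),12)
E
```

```text
[0.43414662 0.22415753 0.19530208] [ 0.01895135 -0.08949993 -2.17950127] 0.5826279834783508 [ 2.330e-01 -2.090e-01  2.152e+00  1.000e-03  8.030e-01 -1.572e+00]
[[ 0.375 -0.231  0.898]
 [ 0.09   0.973  0.213]
 [-0.923  0.     0.386]]
plate n [-0.008 -0.003  1.   ] tilt fwd deg -0.52 centroid rel tool [ 0.005  -0.0002  0.0078] fwd range [-0.0145  0.0443] 5655
12 rows; turn/row [0.0038, 0.0006, -0.0016]
offset/row [[0.0004, -0.0252, -0.0023], [0.0005, -0.0252, -0.0022], [0.0005, -0.0252, -0.0021], [0.0005, -0.0252, -0.002], [0.0006, -0.0252, -0.0019], [0.0006, -0.0252, -0.0018], [0.0007, -0.0252, -0.0017], [0.0007, -0.0252, -0.0016], [0.0007, -0.0252, -0.0015], [0.0008, -0.0252, -0.0014], [0.0008, -0.0252, -0.0013], [0.0009, -0.0252, -0.0012]]
```

Request:
{"fn": "step_arm", "kwargs": {
  "offset": [
    [0.0005,-0.02,-0.002],
    [0.0005,-0.027,-0.002],
    [0.0005,-0.027,-0.002],
    [0.0005,-0.027,-0.002],
    [0.0005,-0.027,-0.002],
    [0.0005,-0.027,-0.0015]
  ],
  "rotation": [
    [0.004,0.0006,-0.0016],
    [0.004,0.0006,-0.0016],
    [0.004,0.0006,-0.0016],
    [0.004,0.0006,-0.0016],
    [0.004,0.0006,-0.0016],
    [0.004,0.0006,-0.0016]
  ]
}}

```text
time_s: 15.58
position: [0.456, 0.0698, 0.1824]
tool_rot: [-0.121, 1.184, 0.183]
force: [0.7, 0.2, -1.0]
finger_gap: 0.587
```

Request:
{"fn": "step_arm", "kwargs": {
  "offset": [
    [0.0005,-0.027,-0.0015],
    [0.0005,-0.027,-0.0015],
    [0.0005,-0.027,-0.0015],
    [0.0005,-0.027,-0.0015],
    [0.0005,-0.027,-0.0015],
    [0.001,-0.013,-0.001],
    [0,0,0]
  ],
  "rotation": [
    [0.004,0.0006,-0.0016],
    [0.004,0.0006,-0.0016],
    [0.004,0.0006,-0.0016],
    [0.004,0.0006,-0.0016],
    [0.004,0.0006,-0.0016],
    [0.004,0.0006,-0.0016],
    [0,0,0]
  ]
}}

```text
time_s: 16.45
position: [0.4793, -0.076, 0.1769]
tool_rot: [-0.105, 1.187, 0.16]
force: [0.4, 0.6, -1.6]
finger_gap: 0.585
```

```bash
python3 - <<'E'
from h import *
from rig import robot
s=robot.sense(); r=R.from_rotvec(s["tool_rot"]); print(s["position"],s["finger_gap"],s["joints"].round(3)); print(r.as_matrix().round(3))
f=robot.grab_frame("wrist");np.savez("w7.npz",**f);plate(f,s)
cv2.imwrite("pics/w7.png",f["img"][...,::-1])
rows(s["position"],r,[.481,-.0746,.0565],pose(1.182-.009,.183,0),6)
E
```

```text
[ 0.47927044 -0.07599071  0.17694238] 0.5847309950750349 [-0.571 -0.168  2.156  0.332  0.898 -2.496]
[[ 0.365 -0.179  0.914]
 [ 0.069  0.984  0.165]
 [-0.929  0.003  0.371]]
plate n [ 0.007 -0.001  1.   ] tilt fwd deg 0.37 centroid rel tool [ 0.0057 -0.0001  0.0097] fwd range [-0.0144  0.0469] 5786
6 rows; turn/row [-0.0007, -0.0029, -0.0002]
offset/row [0.0188, 0.0001, -0.0072]
```

View pics/w7.png

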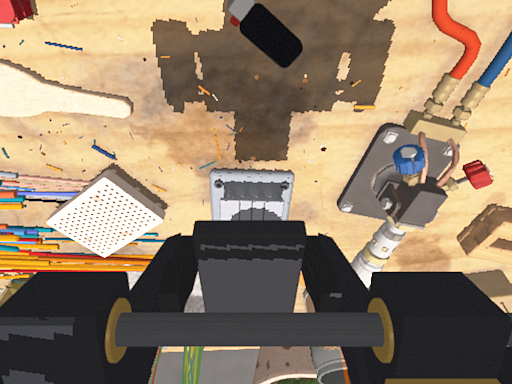

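The plate is level in the grip (about 0.4°), its sides symmetric between the pads, and the clamp's front edge lies at columns 212-293, in line with it. Next I go down in front of the clamp and recheck the clamp's front from this frame.

Request:
{"fn": "step_arm", "kwargs": {
  "offset": [
    [0.019,0.0002,-0.0065],
    [0.019,0.0002,-0.0065],
    [0.019,0.0002,-0.0065],
    [0.019,0.0002,-0.0065],
    [0.019,0.0002,-0.0065],
    [0.017,0,-0.0065],
    [0,0,0]
  ],
  "rotation": [
    [0,-0.002,0],
    [0,-0.002,0],
    [0,-0.001,0],
    [0,-0.001,0],
    [0,-0.001,0],
    [0,-0.001,0],
    [0,0,0]
  ]
}}

```text
time_s: 17.38
position: [0.4845, -0.0719, 0.0585]
tool_rot: [-0.105, 1.18, 0.163]
force: [0.1, 0.4, -1.8]
finger_gap: 0.585
```

```bash
python3 - <<'E'
from h import *
from rig import robot
def cl(P):
    D=P-np.array([.6029,-.0525,0]); c,s_=np.cos(.183),np.sin(.183)
    return np.stack([D[...,0]*c+D[...,1]*s_,-D[...,0]*s_+D[...,1]*c,P[...,2]],-1)
for fn in("w1.npz","w7.npz"):
    W=cl(cloud(dict(np.load(fn))))
    for lo,hi in((.008,.036),(.037,.044)):
        m=(abs(W[...,1])<.06)&(W[...,0]>-.055)&(W[...,0]<-.01)&(W[...,2]>lo)&(W[...,2]<hi); q=W[m]
        if len(q)>20: print(fn,lo,len(q),np.percentile(q,[1,50,99],axis=0).round(4).tolist(),cv2.minAreaRect((q[:,:2]*1000).astype(np.float32)))
s=robot.sense(); r=R.from_rotvec(s["tool_rot"]); print(s["position"],cl(s["position"]),s["force"],s["joints"].round(3)); M=r.as_matrix();print("heading",np.arctan2(M[1,0],M[0,0]),"jaw",np.arctan2(-M[0,1],M[1,1]))
f=robot.grab_frame("wrist");np.savez("w8.npz",**f); q=plate(f,s); q=cl(q)
print("plate in clamp: y",np.percentile(q[:,1],[1,99]).round(4),"z",np.percentile(q[:,2],[5,50,95]).round(4),"x",np.percentile(q[:,0],[1,99]).round(4))
E
```

```text
w1.npz 0.008 868 [[-0.0436, -0.0419, 0.008], [-0.036, -0.0007, 0.0099], [-0.0109, 0.0439, 0.0242]] ((-27.675249099731445, 0.8255195617675781), (33.96772384643555, 86.88249206542969), 0.2082677185535431)
w1.npz 0.037 795 [[-0.0352, -0.0298, 0.0381], [-0.0275, -0.0007, 0.04], [-0.0118, 0.0316, 0.042]] ((-22.883060455322266, 0.6958103179931641), (62.0087890625, 25.883419036865234), 89.7811050415039)
w7.npz 0.008 2028 [[-0.0434, -0.0405, 0.0082], [-0.0342, 0.0012, 0.0113], [-0.0118, 0.0438, 0.0347]] ((-26.497941970825195, 1.7370033264160156), (86.27214050292969, 34.636775970458984), 88.29228973388672)
w7.npz 0.037 1233 [[-0.0354, -0.0285, 0.0373], [-0.024, 0.001, 0.0402], [-0.0102, 0.0319, 0.0416]] ((-22.97960662841797, 1.7528362274169922), (61.71935272216797, 26.115474700927734), 89.75848388671875)
[ 0.4844653  -0.07194187  0.05849339] [-0.11999514  0.00243555  0.05849339] [ 0.08547488  0.35610956 -1.78313313] [-0.559  0.097  2.213  0.479  0.594 -2.68 ]
heading 0.19134862180769524 jaw 0.1825862754233883
plate n [ 0.115 -0.99   0.082] tilt fwd deg -4.31 centroid rel tool [0.0174 0.0013 0.0118] fwd range [-0.0149  0.1012] 3503
plate in clamp: y [-0.0057  0.0125] z [-0.0001  0.0566  0.0724] x [-0.135  -0.0187]
```

Request:
{"fn": "step_arm", "kwargs": {
  "offset": [
    [0.0032,-0.0012,-0.0013],
    [0.0046,0,0.0111],
    [0.0046,0,0.0111],
    [0.0046,0,0.0111],
    [0,0,0]
  ],
  "rotation": [
    [0,0,0],
    [0,0,0],
    [0,0,0],
    [0,0,0],
    [0,0,0]
  ]
}}

```text
time_s: 18.05
position: [0.5227, -0.0683, 0.0567]
tool_rot: [-0.107, 1.176, 0.161]
force: [-0.3, -0.2, -2.5]
finger_gap: 0.586
```

```bash
cat >> h.py <<'E'
def cl(P):
    D=P-np.array([.6029-.0002,-.0525+.001,0]); c,s_=np.cos(.186),np.sin(.186)
    return np.stack([D[...,0]*c+D[...,1]*s_,-D[...,0]*s_+D[...,1]*c,P[...,2]],-1)
E
python3 - <<'E'
from h import *
from rig import robot
s=robot.sense(); r=R.from_rotvec(s["tool_rot"]); print(s["position"],cl(s["position"]).round(4),s["force"],s["joints"].round(3)); M=r.as_matrix();print(M.round(3),"jaw",np.arctan2(-M[0,1],M[1,1]))
f=robot.grab_frame("wrist");np.savez("w9.npz",**f); W=cl(cloud(f))
c0=cl(s["position"])
m=(abs(W[...,1]-c0[1])<.022)&(W[...,0]>c0[0]-.016)&(W[...,0]<-.03)&(W[...,2]>.04)&(W[...,2]<.065)
q=W[m]; A=np.c_[q[:,:2],np.ones(len(q))]; print("plate top z fit (slope x,y, z at tcp)",np.linalg.lstsq(A-[c0[0],c0[1],0],q[:,2],rcond=None)[0].round(4),q.min(0).round(4),q.max(0).round(4))
cv2.imwrite("pics/w9.png",f["img"][...,::-1])
E
```

```text
[ 0.52267474 -0.06832488  0.05668719] [-0.0818 -0.0017  0.0567] [-0.31257966 -0.15992403 -2.54959122] [-0.501  0.175  2.128  0.457  0.577 -2.607]
[[ 0.375 -0.181  0.909]
 [ 0.069  0.983  0.168]
 [-0.924  0.     0.381]] jaw 0.18238319994368582
plate top z fit (slope x,y, z at tcp) [ 0.0455 -0.0007  0.0537] [-0.0977 -0.0237  0.045 ] [-0.03    0.0203  0.0565]
```

View pics/w9.png

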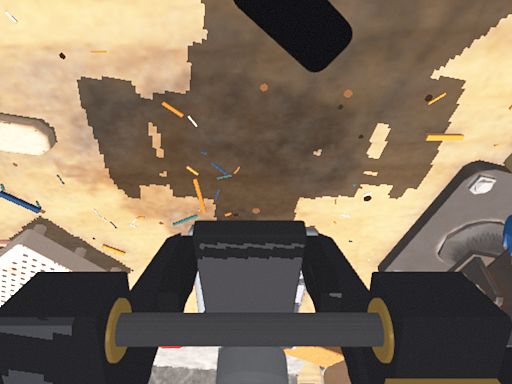

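The view shows the plate (195-305) entering the clamp, with bed edges visible to either side around (198, 290) and (300, 290). I'll check level and centring from this frame.

```bash
python3 - <<'E'
from h import *
f=dict(np.load("w9.npz")); W=cl(cloud(f)); c0=np.array([-.0818,-.0017,.0567])
m=(abs(W[...,1]-c0[1])<.02)&(W[...,0]>c0[0]-.011)&(W[...,0]<-.035)&(W[...,2]>.049)&(W[...,2]<.06)
q=W[m]; A=np.c_[q[:,:2]-c0[:2],np.ones(len(q))]; print(len(q),np.linalg.lstsq(A,q[:,2],rcond=None)[0].round(4),np.percentile(q,[2,50,98],axis=0).round(4).tolist())
# bed edges beside plate and plate edges at x in -.034..-.015 ; profile in y
for x0 in(-.034,-.028,-.022):
    k=(abs(W[...,0]-x0)<.003)&(abs(W[...,1])<.06)&(W[...,2]>.03)&(W[...,2]<.06)
    q=W[k]; b=q[q[:,2]<.044]; t=q[q[:,2]>.048]
    for n,z in(("bed",b),("plate",t)):
        if len(z): print(x0,n,len(z),z[:,1].min().round(4),z[:,1].max().round(4),np.median(z[:,2]).round(4))
k=(W[...,2]>.005)&(W[...,2]<.02)&(abs(W[...,1])<.06)&(W[...,0]>-.05)&(W[...,0]<0); q=W[k]; print("base y",np.percentile(q[:,1],[1,99]) if len(q) else None)
E
```

```text
5187 [-0.0038 -0.0001  0.0551] [[-0.0919, -0.0209, 0.0543], [-0.0688, -0.0017, 0.055], [-0.0367, 0.0175, 0.0558]]
-0.034 bed 46 0.0279 0.0314 0.039
-0.034 plate 481 -0.028 0.0239 0.0549
-0.028 bed 36 0.0273 0.0314 0.0402
-0.028 plate 240 -0.0281 0.0234 0.0548
-0.022 bed 29 0.0276 0.0314 0.0401
base y [-0.04193885  0.0429963 ]
```

Request:
{"fn": "step_arm", "kwargs": {
  "offset": [
    [0.0023,0.0026,-0.001],
    [0.003,0,0.0074],
    [0.003,0,0.0074],
    [0.003,0,0.0074],
    [0,0,0]
  ],
  "rotation": [
    [-0.0037,0,0.0015],
    [0,0,0],
    [0,0,0],
    [0,0,0],
    [0,0,0]
  ]
}}

```text
time_s: 18.73
position: [0.5453, -0.0615, 0.0542]
tool_rot: [-0.109, 1.176, 0.164]
force: [-1.0, -0.2, -1.2]
finger_gap: 0.586
```

```bash
cat > chk.py <<'E'
from h import *
from rig import robot
s=robot.sense(); r=R.from_rotvec(s["tool_rot"]); c0=cl(s["position"]); print(s["time_s"],c0.round(4),"F",s["force"].round(1),s["finger_gap"]); M=r.as_matrix();print("jaw",np.arctan2(-M[0,1],M[1,1]).round(4),"p",np.arcsin(-M[2,0]).round(4))
f=robot.grab_frame("wrist"); W=cl(cloud(f))
m=(abs(W[...,1]-c0[1])<.02)&(W[...,0]>c0[0]-.011)&(W[...,0]<-.032)&(W[...,2]>.047)&(W[...,2]<.06)
q=W[m]; A=np.c_[q[:,:2]-c0[:2],np.ones(len(q))]; print("top",len(q),np.linalg.lstsq(A,q[:,2],rcond=None)[0].round(4))
for x0 in(-.05,-.042,-.034,-.028,-.022):
    k=(abs(W[...,0]-x0)<.003)&(abs(W[...,1])<.05)&(W[...,2]>.03)&(W[...,2]<.06)
    q=W[k]
    for n,z in(("bed",q[q[:,2]<.044]),("plate",q[q[:,2]>.048])):
        if len(z): print(x0,n,len(z),z[:,1].min().round(4),z[:,1].max().round(4))
k=(abs(W[...,1]-c0[1])<.015)&(W[...,2]>.035)&(W[...,2]<.054)&(W[...,0]<c0[0]+.02); print("near end x",np.percentile(W[k][:,0],[1,3,5]).round(4))
E
python3 chk.py
```

```text
18.725 [-0.0582  0.0008  0.0542] F [-1.  -0.2 -1.2] 0.5858743055925671
jaw 0.1859 p 1.1797
top 3715 [-0.0036 -0.0001  0.0526]
-0.05 plate 810 -0.0252 0.0265
-0.042 plate 686 -0.0251 0.0265
-0.034 plate 612 -0.0252 0.0264
-0.028 bed 7 -0.0285 0.0298
-0.028 plate 584 -0.0252 0.0266
-0.022 bed 29 -0.0302 0.0312
-0.022 plate 542 -0.0252 0.0266
near end x [-0.0734 -0.0731 -0.073 ]
```

Request:
{"fn": "step_arm", "kwargs": {
  "offset": [
    [0.001,0,0.0013],
    [0.001,0,0.0013],
    [0.0009,0,0.0012],
    [0,0,0]
  ],
  "rotation": [
    [0,0,0],
    [0,0,0],
    [0,0,0],
    [0,0,0]
  ]
}}

```text
time_s: 19.27
position: [0.5492, -0.0607, 0.0529]
tool_rot: [-0.109, 1.176, 0.164]
force: [0.3, -0.3, -0.9]
finger_gap: 0.584
```

Request:
{"fn": "step_arm", "kwargs": {
  "offset": [
    [0.0003,0,0.0007],
    [0,0,0]
  ],
  "rotation": [
    [0,0,0],
    [0,0,0]
  ]
}}

```text
time_s: 19.52
position: [0.5495, -0.0605, 0.0527]
tool_rot: [-0.109, 1.177, 0.164]
force: [-3.7, -1.3, 1.9]
finger_gap: 0.585
```

Request:
{"fn": "step_arm", "kwargs": {
  "offset": [
    [0.0003,0,0.0007],
    [0,0,0]
  ],
  "rotation": [
    [0,0,0],
    [0,0,0]
  ]
}}

```text
time_s: 19.77
position: [0.5496, -0.0605, 0.0526]
tool_rot: [-0.109, 1.178, 0.164]
force: [-11.6, -3.3, 7.9]
finger_gap: 0.585
```

```bash
python3 chk.py
```

```text
19.775 [-0.0538  0.001   0.0526] F [-11.6  -3.3   7.9] 0.5853387012272214
jaw 0.1856 p 1.1817
top 3391 [0.002  0.0001 0.0511]
-0.05 plate 886 -0.025 0.0269
-0.042 plate 753 -0.025 0.0268
-0.034 plate 669 -0.0252 0.0267
-0.028 bed 2 -0.0276 0.0294
-0.028 plate 630 -0.025 0.0267
-0.022 bed 24 -0.0293 0.0308
-0.022 plate 564 -0.0252 0.0267
near end x [-0.0691 -0.0688 -0.0687]
```

The plate is home: there is 11.6 N against the stop, the plate lies flat on the bed (top at 51 mm) and it is centred within 0.5 mm. I release it, back off along the tool axis and check.

Request:
{"fn": "step_arm", "kwargs": {
  "offset": [
    [0,0,0],
    [0,0,0],
    [0,0,0],
    [0,0,0]
  ],
  "rotation": [
    [0,0,0],
    [0,0,0],
    [0,0,0],
    [0,0,0]
  ],
  "fingers": 0.25
}}

```text
time_s: 20.32
position: [0.5507, -0.0603, 0.0528]
tool_rot: [-0.109, 1.177, 0.164]
force: [0.3, -0.1, -0.8]
finger_gap: 0.75
```

Request:
{"fn": "step_arm", "kwargs": {
  "offset": [
    [-0.015,0,0],
    [-0.025,0,0],
    [-0.035,0,0],
    [-0.035,0,0],
    [-0.04,0,0],
    [0,0,0]
  ],
  "rotation": [
    [0,0,0],
    [0,0,0],
    [0,0,0],
    [0,0,0],
    [0,0,0],
    [0,0,0]
  ]
}}

```text
time_s: 21.08
position: [0.4958, -0.0721, 0.1947]
tool_rot: [-0.112, 1.171, 0.161]
force: [-0.8, -0.6, -0.4]
finger_gap: 0.752
```

```bash
python3 - <<'E'
from h import *
from rig import robot
s=robot.sense(); r=R.from_rotvec(s["tool_rot"]); print(s["time_s"],s["position"].round(4),cl(s["position"]).round(4),s["finger_gap"],s["joints"].round(3))
f=robot.grab_frame("wrist");np.savez("w10.npz",**f); W=cl(cloud(f))
q=W[(W[...,2]>.0485)&(W[...,2]<.054)&(abs(W[...,1])<.04)&(W[...,0]<-.03)&(W[...,0]>-.09)]
print("plate",len(q),q.min(0).round(4),q.max(0).round(4),cv2.minAreaRect((q[:,:2]*1000).astype(np.float32)))
rows(s["position"],r,[.6029,-.0523,.20],pose(np.pi/2,.186,0),8)
E
```

```text
21.075 [ 0.4958 -0.0721  0.1947] [-0.1089 -0.0004  0.1947] 0.7515260649003103 [-0.544 -0.165  2.118  0.327  0.912 -2.466]
plate 1961 [-0.0692 -0.0249  0.0486] [-0.03    0.0272  0.053 ] ((-49.53331756591797, 1.160787582397461), (51.96757888793945, 39.02550506591797), 89.6208724975586)
8 rows; turn/row [-0.0001, 0.0494, 0.0005]
offset/row [[0.0046, -0.0, 0.0128], [0.004, -0.0, 0.013], [0.0034, -0.0, 0.0132], [0.0027, -0.0, 0.0134], [0.002, -0.0, 0.0135], [0.0014, -0.0, 0.0136], [0.0007, -0.0, 0.0136], [0.0, -0.0, 0.0136]]
```

Request:
{"fn": "step_arm", "kwargs": {
  "offset": [
    [0.0046,0,0.0128],
    [0.004,0,0.013],
    [0.0034,0,0.0132],
    [0.0027,0,0.0134],
    [0.002,0,0.0135],
    [0.0014,0,0.0136],
    [0.0007,0,0.0136],
    [0,0,0.0136]
  ],
  "rotation": [
    [0,0.0494,0],
    [0,0.0494,0],
    [0,0.0494,0],
    [0,0.0494,0],
    [0,0.0494,0],
    [0,0.0494,0],
    [0,0.0494,0],
    [0,0.0494,0]
  ]
}}

```text
time_s: 22.12
position: [0.6015, -0.0502, 0.1935]
tool_rot: [-0.145, 1.575, 0.148]
force: [-0.1, -0.4, 0.5]
finger_gap: 0.748
```

Request:
{"fn": "step_arm", "kwargs": {
  "offset": [
    [0,0,0],
    [0,0,0]
  ],
  "rotation": [
    [0,0,0],
    [0,0,0]
  ],
  "fingers": 0.4
}}

```text
time_s: 22.38
position: [0.6007, -0.0505, 0.1944]
tool_rot: [-0.145, 1.572, 0.147]
force: [-0.2, 0.6, 0.3]
finger_gap: 0.603
```

```bash
python3 - <<'E'
from h import *
from rig import robot
s=robot.sense(); r=R.from_rotvec(s["tool_rot"]); print(s["time_s"],s["position"].round(4),s["finger_gap"],s["joints"].round(3));print(r.as_matrix().round(4))
F={"w10":dict(np.load("w10.npz")),"now":robot.grab_frame("wrist"),"top":robot.grab_frame("top"),"w1":dict(np.load("w1.npz"))}
np.savez("w11.npz",**F["now"])
for n,f in F.items():
    W=cloud(f)
    for a,b in((.145,.156),(.112,.120)):
        q=W[np.all((W>(.55,-.1,a))&(W<(.66,0,b)),-1)]
        if len(q)>20: print(n,a,len(q),np.median(q,0).round(4),np.percentile(q,[1,99],axis=0).round(4).tolist(),cv2.minEnclosingCircle(q[:,:2].astype(np.float32)*1000))
E
```

```text
22.375 [ 0.6007 -0.0505  0.1944] 0.6029249281475862 [-2.800e-01  2.950e-01  1.578e+00 -1.000e-03  1.275e+00 -2.036e+00]
[[-6.700e-03 -1.848e-01  9.828e-01]
 [ 9.000e-04  9.828e-01  1.848e-01]
 [-1.000e+00  2.100e-03 -6.400e-03]]
w10 0.145 691 [ 0.5978 -0.0527  0.1506] [[0.5889, -0.0657, 0.1453], [0.6134, -0.0382, 0.1517]] ((602.2672729492188, -52.04487609863281), 14.574689865112305)
w10 0.112 1760 [ 0.5937 -0.0551  0.1165] [[0.5752, -0.0788, 0.1123], [0.621, -0.0258, 0.1192]] ((602.6444702148438, -52.35835266113281), 29.335182189941406)
now 0.145 1610 [ 0.6015 -0.0522  0.1504] [[0.5897, -0.0653, 0.1457], [0.6156, -0.0386, 0.152]] ((603.2396240234375, -51.85869216918945), 14.94894790649414)
now 0.112 2946 [ 0.593  -0.0552  0.1165] [[0.5761, -0.0786, 0.113], [0.6235, -0.0256, 0.1184]] ((603.3720703125, -52.128883361816406), 29.266469955444336)
top 0.112 21 [ 0.5776 -0.0546  0.1153] [[0.5714, -0.0745, 0.1123], [0.583, -0.0385, 0.119]] ((580.626953125, -56.55596160888672), 18.887239456176758)
w1 0.145 1104 [ 0.6023 -0.0528  0.1506] [[0.5896, -0.0657, 0.1462], [0.6143, -0.0392, 0.1525]] ((602.9994506835938, -52.43016052246094), 14.867622375488281)
w1 0.112 1942 [ 0.5943 -0.0571  0.1167] [[0.576, -0.0794, 0.1135], [0.6223, -0.0258, 0.1188]] ((602.6026611328125, -52.84382629394531), 28.835420608520508)
```

Request:
{"fn": "step_arm", "kwargs": {
  "offset": [
    [0,-0.0021,0.0019],
    [0.02,0,0],
    [0.022,0,0],
    [0.0135,0,0],
    [0,0,0],
    [0,0,0]
  ],
  "rotation": [
    [0,-0.0065,0],
    [0,0,0],
    [0,0,0],
    [0,0,0],
    [0,0,0],
    [0,0,0]
  ]
}}

```text
time_s: 23.22
position: [0.6043, -0.0527, 0.1412]
tool_rot: [-0.145, 1.563, 0.146]
force: [-0.6, -0.0, 0.3]
finger_gap: 0.6
```

```bash
cat > st.py <<'E'
from h import *
from rig import robot
s=robot.sense(); M=R.from_rotvec(s["tool_rot"]).as_matrix()
print(s["time_s"],s["position"].round(4),"gap",round(s["finger_gap"]*88,2),"q",s["joints"].round(3));print("x",M[:,0].round(4),"jaw",np.arctan2(-M[0,1],M[1,1]).round(4),"F",s["force"].round(2),"T",s["wrist_torque"].round(3),"tau6",s["tau"][5].round(3))
E
python3 st.py
```

```text
23.225 [ 0.6043 -0.0527  0.1412] gap 52.84 q [-2.830e-01  3.580e-01  1.612e+00  2.000e-03  1.169e+00 -2.040e+00]
x [ 2.6e-03  9.0e-04 -1.0e+00] jaw 0.1853 F [-0.64 -0.04  0.35] T [ 0.106 -0.09   0.016] tau6 0.0
```

Request:
{"fn": "step_arm", "kwargs": {
  "offset": [
    [0.003,0,-0.0012],
    [0,0,0]
  ],
  "rotation": [
    [0,0,0],
    [0,0,0]
  ]
}}

```text
time_s: 23.48
position: [0.6028, -0.0528, 0.138]
tool_rot: [-0.145, 1.564, 0.146]
force: [0.1, -0.2, -0.5]
finger_gap: 0.602
```

Request:
{"fn": "step_arm", "kwargs": {
  "offset": [
    [0,0,0],
    [0,0,0],
    [0,0,0],
    [0,0,0],
    [0,0,0]
  ],
  "rotation": [
    [0,0,0],
    [0,0,0],
    [0,0,0],
    [0,0,0],
    [0,0,0]
  ],
  "fingers": 1.0
}}

```text
time_s: 24.1
position: [0.6027, -0.0524, 0.1378]
tool_rot: [-0.145, 1.564, 0.147]
force: [-1.0, 1.9, 2.1]
finger_gap: 0.307
```

```bash
python3 st.py
```

```text
24.1 [ 0.6027 -0.0524  0.1378] gap 27.01 q [-2.840e-01  3.600e-01  1.618e+00  2.000e-03  1.162e+00 -2.041e+00]
x [ 0.0018  0.0016 -1.    ] jaw 0.1855 F [-0.96  1.93  2.12] T [ 0.477 -0.062 -0.074] tau6 -0.01
```

Request:
{"fn": "step_arm", "kwargs": {
  "offset": [
    [0.0005,0,0],
    [0.0005,0,0],
    [0.0005,0,0],
    [0.0005,0,0]
  ],
  "rotation": [
    [0.1,0,0],
    [0.1,0,0],
    [0.1,0,0],
    [0.1,0,0]
  ]
}}

```text
time_s: 24.6
position: [0.6027, -0.0527, 0.1359]
tool_rot: [0.172, 1.562, -0.17]
force: [-1.2, 1.7, 2.3]
finger_gap: 0.305
```

```bash
python3 st.py
```

```text
24.6 [ 0.6027 -0.0527  0.1359] gap 26.87 q [-0.284  0.362  1.619  0.002  1.159 -1.638]
x [ 0.0018  0.0011 -1.    ] jaw -0.2176 F [-1.21  1.66  2.32] T [ 0.3   -0.031  0.081] tau6 -0.953
```

Request:
{"fn": "step_arm", "kwargs": {
  "offset": [
    [0.0005,0,0],
    [0.0005,0,0],
    [0.0005,0,0],
    [0.0005,0,0],
    [0.0005,0,0],
    [0.0005,0,0]
  ],
  "rotation": [
    [0.1,0,0],
    [0.1,0,0],
    [0.1,0,0],
    [0.1,0,0],
    [0.1,0,0],
    [0.1,0,0]
  ]
}}

```text
time_s: 25.35
position: [0.6025, -0.053, 0.1328]
tool_rot: [0.64, 1.474, -0.638]
force: [-2.1, 0.3, 2.5]
finger_gap: 0.305
```

```bash
python3 st.py
```

```text
25.35 [ 0.6025 -0.053   0.1328] gap 26.83 q [-2.840e-01  3.660e-01  1.621e+00  1.000e-03  1.154e+00 -1.038e+00]
x [ 1.2e-03  6.0e-04 -1.0e+00] jaw -0.8176 F [-2.12  0.34  2.48] T [0.043 0.183 0.066] tau6 -0.954
```

Request:
{"fn": "step_arm", "kwargs": {
  "offset": [
    [0.0005,0,0],
    [0.0005,0,0]
  ],
  "rotation": [
    [0.1,0,0],
    [0.1,0,0]
  ]
}}

```text
time_s: 25.6
position: [0.6025, -0.053, 0.1319]
tool_rot: [0.793, 1.421, -0.792]
force: [-1.7, 1.2, 3.3]
finger_gap: 0.307
```

```bash
python3 st.py|tail -1
```

```text
x [ 1.e-03  5.e-04 -1.e+00] jaw -1.0176 F [-1.73  1.16  3.34] T [0.05  0.284 0.118] tau6 -0.955
```

Request:
{"fn": "step_arm", "kwargs": {
  "offset": [
    [0.00025,0,0]
  ],
  "rotation": [
    [0.05,0,0]
  ]
}}

```text
time_s: 25.72
position: [0.6024, -0.053, 0.1316]
tool_rot: [0.831, 1.406, -0.829]
force: [-2.4, 0.2, 3.0]
finger_gap: 0.301
```

```bash
python3 st.py|tail -1
```

```text
x [ 9.e-04  5.e-04 -1.e+00] jaw -1.0664 F [-2.37  0.24  3.02] T [0.012 0.391 0.09 ] tau6 -0.212
```

Request:
{"fn": "step_arm", "kwargs": {
  "offset": [
    [0.00025,0,0]
  ],
  "rotation": [
    [0.05,0,0]
  ]
}}

```text
time_s: 25.85
position: [0.6024, -0.053, 0.1314]
tool_rot: [0.869, 1.39, -0.867]
force: [-2.2, 1.8, 3.0]
finger_gap: 0.304
```

```bash
python3 st.py|tail -1
```

```text
x [ 8.e-04  5.e-04 -1.e+00] jaw -1.116 F [-2.19  1.84  3.03] T [0.063 0.4   0.087] tau6 -0.423
```

Request:
{"fn": "step_arm", "kwargs": {
  "offset": [
    [0.00025,0,0]
  ],
  "rotation": [
    [0.05,0,0]
  ]
}}

```text
time_s: 25.98
position: [0.6023, -0.053, 0.1311]
tool_rot: [0.907, 1.374, -0.905]
force: [-2.4, 1.4, 3.3]
finger_gap: 0.304
```

```bash
python3 st.py|tail -1; python3 - <<'E'
from h import *
from rig import robot
f=robot.grab_frame("wrist");W=cloud(f)
q=W[np.all((W>(.585,-.07,.12))&(W<(.62,-.035,.16)),-1)]
print(len(q),np.histogram(q[:,2],bins=np.arange(.12,.16,.002)))
E
```

```text
x [ 7.e-04  5.e-04 -1.e+00] jaw -1.166 F [-2.38  1.37  3.33] T [0.05  0.407 0.072] tau6 -0.429
5146 (array([   0,   40,   61,  149,  159,  173,  164,  189,  184,  234,  431,
       1645, 1046,  146,  128,  103,   80,   70,   69,   75]), array([0.12 , 0.122, 0.124, 0.126, 0.128, 0.13 , 0.132, 0.134, 0.136,
       0.138, 0.14 , 0.142, 0.144, 0.146, 0.148, 0.15 , 0.152, 0.154,
       0.156, 0.158, 0.16 ]))
```

```bash
cat > tq.py <<'E'
from h import *
from rig import robot
T=[];
for i in range(4):
    robot.grab_frame("top"); s=robot.sense(); T.append([s["wrist_torque"][2],s["tau"][5],s["joints"][5]])
T=np.array(T); print(s["time_s"],"Tz",T[:,0].mean().round(4),"sd",T[:,0].std().round(4),"tau6",T[:,1].mean().round(4),"q6",T[:,2].mean().round(4),"z",s["position"][2].round(4))
E
python3 tq.py
```

```text
26.225 Tz -0.0057 sd 0.0242 tau6 0.1391 q6 -0.6915 z 0.1311
```

Request:
{"fn": "step_arm", "kwargs": {
  "offset": [
    [0.00025,0,0]
  ],
  "rotation": [
    [0.05,0,0]
  ]
}}

```text
time_s: 26.35
position: [0.6025, -0.053, 0.1309]
tool_rot: [0.944, 1.356, -0.942]
force: [-3.4, -0.1, 4.1]
finger_gap: 0.303
```

```bash
python3 tq.py
```

```text
26.55 Tz 0.0198 sd 0.0242 tau6 0.119 q6 -0.6409 z 0.1308
```

Request:
{"fn": "step_arm", "kwargs": {
  "offset": [
    [0.00025,0,0]
  ],
  "rotation": [
    [0.05,0,0]
  ]
}}

```text
time_s: 26.68
position: [0.6026, -0.053, 0.1307]
tool_rot: [0.982, 1.338, -0.979]
force: [-4.6, -0.6, 6.8]
finger_gap: 0.308
```

```bash
python3 tq.py
```

```text
26.875 Tz 0.0417 sd 0.0413 tau6 0.1259 q6 -0.5909 z 0.1306
```

Request:
{"fn": "step_arm", "kwargs": {
  "offset": [
    [0,0,0]
  ],
  "rotation": [
    [0.03,0,0]
  ]
}}

```text
time_s: 27.0
position: [0.6026, -0.0529, 0.1306]
tool_rot: [1.004, 1.327, -1.002]
force: [-5.0, 0.4, 5.8]
finger_gap: 0.305
```

```bash
python3 st.py; python3 tq.py; python3 - <<'E'
from h import *
from rig import robot
f=robot.grab_frame("wrist");W=cloud(f);np.savez("w12.npz",**f)
q=W[np.all((W>(.592,-.063,.139))&(W<(.612,-.042,.148)),-1)]; print("knob top",len(q),np.median(q[:,2]),np.percentile(q[:,2],[20,80]))
E
```

```text
27.0 [ 0.6026 -0.0529  0.1306] gap 26.84 q [-2.840e-01  3.690e-01  1.622e+00  1.000e-03  1.149e+00 -5.620e-01]
x [ 1.3e-03  8.0e-04 -1.0e+00] jaw -1.2939 F [-5.04  0.45  5.84] T [-0.068  0.706  0.168] tau6 -0.305
27.2 Tz 0.1039 sd 0.0261 tau6 0.1582 q6 -0.5615 z 0.1306
knob top 1882 0.14333194629261448 [0.14276932 0.14382889]
```

The moving torque rose from about 0.086 to 0.168 N m and the upward force rose as the knob stopped falling, so the foot is on the plate. The rotation since contact suggests about 12 N (8 to 16). I release the knob and go down to the ring.

Request:
{"fn": "step_arm", "kwargs": {
  "offset": [
    [0,0,0],
    [0,0,0],
    [0,0,0],
    [0,0,0],
    [0,0,0]
  ],
  "rotation": [
    [0,0,0],
    [0,0,0],
    [0,0,0],
    [0,0,0],
    [0,0,0]
  ],
  "fingers": 0
}}

```text
time_s: 27.88
position: [0.6028, -0.0528, 0.1304]
tool_rot: [1.005, 1.326, -1.002]
force: [0.5, -0.5, 0.1]
finger_gap: 0.847
```

```bash
python3 st.py; python3 - <<'E'
from h import *
from rig import robot
f=robot.grab_frame("wrist");W=cloud(f);np.savez("w13.npz",**f)
q=W[np.all((W>(.592,-.063,.139))&(W<(.612,-.042,.148)),-1)]; print("knob top",len(q),np.median(q[:,2]),np.percentile(q[:,2],[20,80]))
q=W[np.all((W>(.57,-.085,.139))&(W<(.635,-.02,.148)),-1)]; print(cv2.minEnclosingCircle(q[:,:2].astype(np.float32)*1000))
q=W[np.all((W>(.57,-.085,.112))&(W<(.635,-.02,.120)),-1)]; print(cv2.minEnclosingCircle(q[:,:2].astype(np.float32)*1000))
cv2.imwrite("pics/w13.png",f["img"][...,::-1])
E
```

```text
27.875 [ 0.6028 -0.0528  0.1304] gap 74.57 q [-0.284  0.369  1.622  0.002  1.149 -0.561]
x [ 0.0018  0.0011 -1.    ] jaw -1.2946 F [ 0.45 -0.54  0.14] T [ 0.006 -0.164  0.01 ] tau6 -0.001
knob top 1878 0.14330741057807916 [0.14279114 0.14379016]
((592.77392578125, -58.03711700439453), 26.73548126220703)
((603.4215087890625, -52.00008773803711), 29.072507858276367)
```

View pics/w13.png

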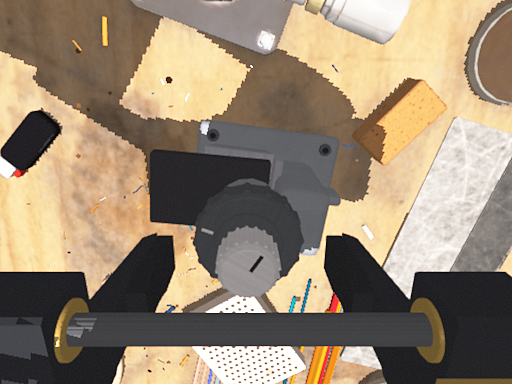

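The view shows the marver under the foot, the knob's mark at (257, 264) and the ring's mark at (207, 231). The knob height is unchanged on release (0.1433), so there was no spring-back. Down to the ring now.

Request:
{"fn": "step_arm", "kwargs": {
  "offset": [
    [0,0,0],
    [0.008,0,0],
    [0.01,0,0],
    [0.0095,0,0],
    [0,0,0]
  ],
  "rotation": [
    [0,0,0],
    [0,0,0],
    [0,0,0],
    [0,0,0],
    [0,0,0]
  ]
}}

```text
time_s: 28.55
position: [0.6018, -0.0525, 0.1014]
tool_rot: [1.005, 1.329, -1.003]
force: [-0.3, 0.5, -0.3]
finger_gap: 1.0
```

Request:
{"fn": "step_arm", "kwargs": {
  "offset": [
    [0,0,0],
    [0,0,0],
    [0,0,0],
    [0,0,0],
    [0,0,0]
  ],
  "rotation": [
    [0,0,0],
    [0,0,0],
    [0,0,0],
    [0,0,0],
    [0,0,0]
  ],
  "fingers": 1.0
}}

```text
time_s: 29.18
position: [0.6023, -0.053, 0.1032]
tool_rot: [1.004, 1.327, -1.003]
force: [-4.9, -2.3, 5.4]
finger_gap: 0.624
```

```bash
python3 st.py; python3 tq.py
```

```text
29.175 [ 0.6023 -0.053   0.1032] gap 54.87 q [-2.840e-01  4.060e-01  1.635e+00  1.000e-03  1.100e+00 -5.610e-01]
x [ 6.e-04  7.e-04 -1.e+00] jaw -1.2946 F [-4.94 -2.29  5.41] T [-0.327  0.785  0.049] tau6 0.026
29.375 Tz 0.0106 sd 0.0212 tau6 0.027 q6 -0.5609 z 0.1032
```

Request:
{"fn": "step_arm", "kwargs": {
  "offset": [
    [0,0,0],
    [0,0,0],
    [0,0,0],
    [0,0,0],
    [0,0,0],
    [0,0,0]
  ],
  "rotation": [
    [0.06,0,0],
    [0.1,0,0],
    [0.1,0,0],
    [0.1,0,0],
    [0.1,0,0],
    [0.1,0,0]
  ]
}}

```text
time_s: 30.12
position: [0.6018, -0.053, 0.1031]
tool_rot: [1.417, 1.061, -1.418]
force: [-8.1, -1.7, 7.6]
finger_gap: 0.625
```

```bash
python3 st.py; python3 - <<'E'
from h import *
from rig import robot
f=robot.grab_frame("wrist");cv2.imwrite("pics/w14.png",cv2.resize(f["img"][100:300,130:370],(720,600),interpolation=cv2.INTER_CUBIC)[...,::-1])
E
```

```text
30.125 [ 0.6018 -0.053   0.1031] gap 55.01 q [-2.840e-01  4.060e-01  1.636e+00  1.000e-03  1.101e+00  2.000e-03]
x [-6.e-04  7.e-04 -1.e+00] jaw -1.8576 F [-8.1  -1.7   7.57] T [-0.292  1.13   0.112] tau6 -0.907
```

View pics/w14.png

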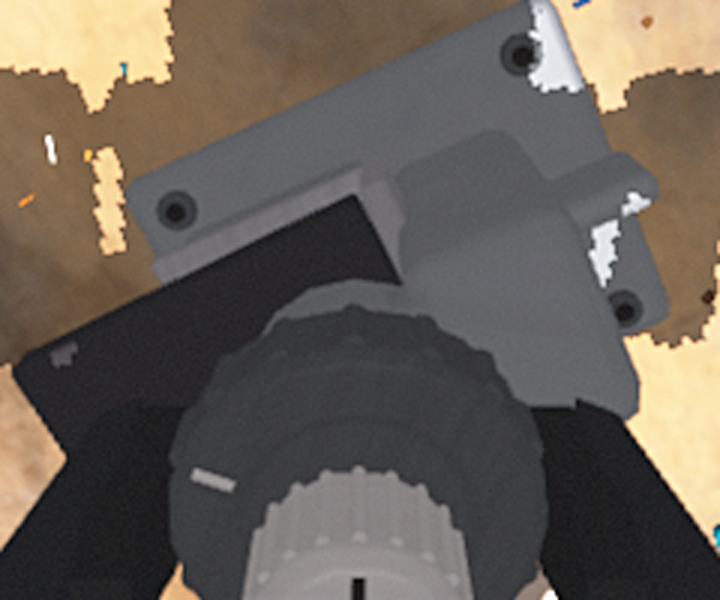

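The ring's mark (crop 213, 481) keeps its place relative to the gripper while the knob's mark turns in view, so the ring turns and the knob stays. I continue to the stop.

Request:
{"fn": "step_arm", "kwargs": {
  "offset": [
    [0,0,0],
    [0,0,0],
    [0,0,0],
    [0,0,0]
  ],
  "rotation": [
    [0.1,0,0],
    [0.1,0,0],
    [0.1,0,0],
    [0.08,0,0]
  ]
}}

```text
time_s: 30.68
position: [0.6015, -0.0528, 0.1032]
tool_rot: [1.68, 0.818, -1.682]
force: [-8.9, -1.3, 7.2]
finger_gap: 0.624
```

```bash
python3 st.py
```

```text
30.675 [ 0.6015 -0.0528  0.1032] gap 54.94 q [-2.840e-01  4.050e-01  1.636e+00  1.000e-03  1.102e+00  3.820e-01]
x [-1.3e-03  9.0e-04 -1.0e+00] jaw -2.2371 F [-8.9  -1.31  7.16] T [-0.223  1.288  0.174] tau6 -0.606
```

Request:
{"fn": "step_arm", "kwargs": {
  "offset": [
    [0,0,0]
  ],
  "rotation": [
    [0.06,0,0]
  ]
}}

```text
time_s: 30.8
position: [0.6014, -0.0528, 0.1031]
tool_rot: [1.72, 0.775, -1.722]
force: [-9.8, -0.5, 8.0]
finger_gap: 0.624
```

```bash
python3 st.py|tail -1
```

```text
x [-0.0015  0.001  -1.    ] jaw -2.2964 F [-9.76 -0.48  8.05] T [-0.201  1.344  0.146] tau6 -0.392
```

Request:
{"fn": "step_arm", "kwargs": {
  "offset": [
    [0,0,0]
  ],
  "rotation": [
    [0.06,0,0]
  ]
}}

```text
time_s: 30.92
position: [0.6014, -0.0527, 0.1031]
tool_rot: [1.76, 0.731, -1.761]
force: [-9.3, -0.1, 8.0]
finger_gap: 0.624
```

```bash
python3 st.py|tail -1
```

```text
x [-0.0015  0.0011 -1.    ] jaw -2.3561 F [-9.25 -0.09  8.01] T [-0.19   1.314  0.126] tau6 -0.478
```

Request:
{"fn": "step_arm", "kwargs": {
  "offset": [
    [0,0,0]
  ],
  "rotation": [
    [0.06,0,0]
  ]
}}

```text
time_s: 31.05
position: [0.6014, -0.0527, 0.1031]
tool_rot: [1.799, 0.685, -1.801]
force: [-9.3, -0.0, 7.7]
finger_gap: 0.62
```

```bash
python3 st.py|tail -1
```

```text
x [-0.0016  0.0011 -1.    ] jaw -2.4161 F [-9.3  -0.03  7.74] T [-0.173  1.333  0.151] tau6 -0.48
```

Request:
{"fn": "step_arm", "kwargs": {
  "offset": [
    [0,0,0]
  ],
  "rotation": [
    [0.06,0,0]
  ]
}}

```text
time_s: 31.18
position: [0.6013, -0.0527, 0.1031]
tool_rot: [1.837, 0.637, -1.839]
force: [-9.5, -1.0, 6.9]
finger_gap: 0.624
```

```bash
python3 st.py|tail -1
```

```text
x [-0.0016  0.0012 -1.    ] jaw -2.4761 F [-9.54 -1.04  6.92] T [-0.144  1.402  0.162] tau6 -0.479
```

Request:
{"fn": "step_arm", "kwargs": {
  "offset": [
    [0,0,0]
  ],
  "rotation": [
    [0.06,0,0]
  ]
}}

```text
time_s: 31.3
position: [0.6014, -0.0525, 0.1032]
tool_rot: [1.874, 0.589, -1.877]
force: [-5.3, 2.4, 5.6]
finger_gap: 0.623
```

```bash
python3 st.py|tail -1
```

```text
x [-0.0014  0.0011 -1.    ] jaw -2.5348 F [-5.33  2.41  5.62] T [0.379 0.78  1.369] tau6 0.854
```

Request:
{"fn": "step_arm", "kwargs": {
  "offset": [
    [0,0,0]
  ],
  "rotation": [
    [0.06,0,0]
  ]
}}

```text
time_s: 31.42
position: [0.6019, -0.0522, 0.1031]
tool_rot: [1.912, 0.539, -1.912]
force: [-6.2, 2.1, 5.4]
finger_gap: 0.625
```

```bash
python3 st.py|tail -1
```

```text
x [-3.0e-04  1.2e-03 -1.0e+00] jaw -2.5936 F [-6.19  2.12  5.36] T [0.168 0.899 1.311] tau6 0.709
```

Request:
{"fn": "step_arm", "kwargs": {
  "offset": [
    [0,0,0]
  ],
  "rotation": [
    [0.06,0,0]
  ]
}}

```text
time_s: 31.55
position: [0.6022, -0.052, 0.1031]
tool_rot: [1.95, 0.487, -1.949]
force: [-6.1, 1.5, 4.8]
finger_gap: 0.621
```

```bash
python3 st.py|tail -1; python3 tq.py
```

```text
x [ 3.0e-04  1.3e-03 -1.0e+00] jaw -2.6535 F [-6.08  1.54  4.83] T [0.26  0.791 1.313] tau6 0.658
31.75 Tz 0.5646 sd 0.149 tau6 0.6712 q6 0.7994 z 0.1031
```

Tz jumped from 0.16 to 1.37 N m after about 1.2 rad of turning, and the pads then slipped: that is the hard stop. I open, rise clear and check.

Request:
{"fn": "step_arm", "kwargs": {
  "offset": [
    [0,0,0],
    [0,0,0],
    [0,0,0],
    [0,0,0],
    [0,0,0],
    [0,0,0]
  ],
  "rotation": [
    [0,0,0],
    [0,0,0],
    [0,0,0],
    [0,0,0],
    [0,0,0],
    [0,0,0]
  ],
  "fingers": 0
}}

```text
time_s: 32.5
position: [0.6028, -0.0528, 0.1029]
tool_rot: [1.952, 0.485, -1.948]
force: [-0.0, -0.0, 0.2]
finger_gap: 1.001
```

Request:
{"fn": "step_arm", "kwargs": {
  "offset": [
    [-0.015,0,0],
    [-0.03,0,0],
    [-0.035,0,0],
    [-0.02,0,0],
    [0,0,0]
  ],
  "rotation": [
    [0,0,0],
    [0,0,0],
    [0,0,0],
    [0,0,0],
    [0,0,0]
  ]
}}

```text
time_s: 33.12
position: [0.6037, -0.0531, 0.2052]
tool_rot: [1.954, 0.483, -1.943]
force: [-0.4, 0.1, -0.5]
finger_gap: 1.002
```

```bash
python3 st.py; python3 - <<'E'
from h import *
from rig import robot
s=robot.sense()
f=robot.grab_frame("wrist");np.savez("w15.npz",**f)
W=cloud(f); C=cl(W)
q=W[np.all((W>(.592,-.063,.139))&(W<(.612,-.042,.148)),-1)]; print("knob top",len(q),np.median(q[:,2]))
q=C[(C[...,2]>.0485)&(C[...,2]<.054)&(abs(C[...,1])<.04)&(C[...,0]<-.03)&(C[...,0]>-.09)]
print("plate",q.min(0).round(4),q.max(0).round(4),cv2.minAreaRect((q[:,:2]*1000).astype(np.float32)))
A=np.c_[q[:,:2],np.ones(len(q))]; print("tilt",np.linalg.lstsq(A,q[:,2],rcond=None)[0].round(4))
# knob mark / ring mark directions in world, before (w13) and now
for n in("w13","w15"):
    g=dict(np.load(n+".npz")); P=cloud(g); I=g["img"].astype(int).mean(-1); ax=np.array([.6031,-.0521])
    d=np.hypot(*(np.moveaxis(P[...,:2]-ax,-1,0)))
    k=(d<.012)&(abs(P[...,2]-.1433)<.0025)&(I<60); p=(P[k][:,:2]-ax); 
    k2=(d>.02)&(d<.03)&(abs(P[...,2]-.1165)<.003)&(I>110); p2=P[k2][:,:2]-ax
    for nm,z in(("knob",p),("ring",p2)):
        if len(z)>2: m=np.median(z,0); print(n,nm,len(z),m.round(4),"angle",np.arctan2(m[1],m[0]).round(3),cv2.fitLine(z.astype(np.float32)*1000,2,0,.01,.01).ravel()[:2])
cv2.imwrite("pics/w15.png",f["img"][...,::-1])
E
```

```text
33.125 [ 0.6037 -0.0531  0.2052] gap 88.14 q [-0.284  0.283  1.57   0.002  1.283  0.799]
x [ 5.7e-03 -1.0e-04 -1.0e+00] jaw -2.6546 F [-0.42  0.11 -0.47] T [ 0.051 -0.077  0.004] tau6 -0.0
knob top 871 0.143375118063178
plate [-0.0687 -0.0256  0.0487] [-0.0342  0.0263  0.0529] ((-51.534366607666016, 0.3043212890625), (51.932151794433594, 34.31139373779297), 89.56925964355469)
tilt [ 0.0055 -0.0019  0.0512]
w13 knob 54 [0.0021 0.0063] angle 1.252 [0.3056572  0.95214164]
w13 ring 98 [-0.0159 -0.0057] angle -2.799 [ 0.9940466  -0.10895555]
w15 knob 23 [0.002  0.0054] angle 1.218 [0.2850433  0.95851463]
w15 ring 53 [-0.0057 -0.0223] angle -1.822 [ 0.10314548 -0.9946663 ]
```

View pics/w15.png

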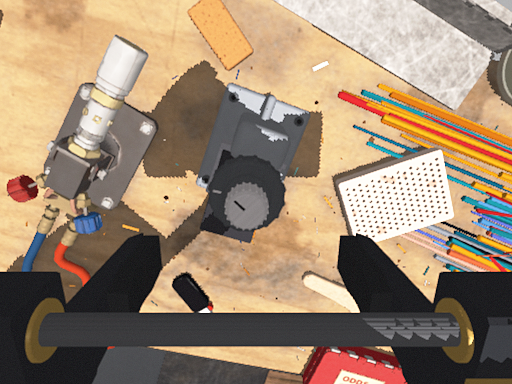

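The view shows the marver in the clamp and the knob's mark still pointing the same way. The ring's mark could not be located reliably by brightness, so I check it numerically by components.

```bash
python3 - <<'E'
from h import *
ax=np.array([.6031,-.0521])
for n in("w13","w15"):
    g=dict(np.load(n+".npz")); P=cloud(g); I=g["img"].astype(np.float32).mean(-1)
    D=P[...,:2]-ax; d=np.hypot(D[...,0],D[...,1])
    ringm=(d>.015)&(d<.0285)&(abs(P[...,2]-.1165)<.004)
    loc=I-cv2.medianBlur(np.clip(I,0,255).astype(np.uint8),15)
    k=(ringm&(loc>18)).astype(np.uint8)
    N,L,S,c=cv2.connectedComponentsWithStats(k,connectivity=8)
    for i in range(1,N):
        if S[i,4]>=4:
            m=np.median(D[L==i],0); print(n,"px",c[i].round(0),"area",S[i,4],"contrast",loc[L==i].mean().round(0),"r",np.hypot(*m).round(4),"ang",np.arctan2(m[1],m[0]).round(3))
E
```

```text
w13 px [207. 231.] area 57 contrast 68.0 r 0.0218 ang 3.042
w13 px [299. 254.] area 5 contrast 59.0 r 0.0271 ang 0.043
w13 px [293. 266.] area 4 contrast 35.0 r 0.027 ang -0.223
w15 px [216. 191.] area 32 contrast 57.0 r 0.022 ang 1.83
w15 px [284. 196.] area 7 contrast 33.0 r 0.0276 ang -1.063
```

The ring's mark turned 1.21 rad clockwise (3.04 to 1.83), matching the gripper up to the stop. The knob's height and mark are unchanged, so I hand in.

```bash
python3 -c "
from rig import robot
print(robot.finish_job())"
```

```text
the job is handed in; nothing more can be done
None
```

The marver is mounted in the clamp: home against the back stop, held by the foot, with the ring done up to its stop. I handed in at about 33 s of robot time.

**What I did**
- I took the marver out of the rack and laid it flat on the bench by pivoting it on its lower end. Then I regripped it at a slant and slid it onto the bed until it pressed on the stop with about 11 N.
- I wound the knob down about 1.5 rad, until the turning torque and the upward force rose.
- I opened the fingers, moved down to the ring and turned it clockwise until it stopped hard. The torque jumped from 0.16 to about 1.3 N m.

**Last checks**
- **Marver:** It lies flat, with its top at about 51 mm. It is centred within about 1 mm and square within about 0.5°. Its near end is at -68.7 mm where -68 mm is ideal, which is within the camera calibration.
- **Knob:** Its top stayed at 143.3 mm after release and after locking. Its mark moved by no more than about 0.03 rad, which is measurement noise.
- **Ring:** Its mark turned 1.21 rad clockwise. A first brightness-based reading of the mark disagreed, because it had picked up glare; isolating the mark's own bright spot settled it.

**Less certain**
- **Holding force:** I estimate 8 to 16 N, from noisy torque readings and the turn since contact. The knob did not spring back when let go.
- **Ring grip:** The pads slipped a little on the ring once it was at its stop.
- **Other items:** I did not measure the stone or the other bench items again at the end; no contact with any of them was planned or noticed.

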